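# Prop the test nest's catch and move the driver to cool down

## Task

The tested LED driver is held down in the test nest by a sprung sliding catch. Push the wooden wedge in to its full thickness between the keeper and the catch's tab, so that it alone holds the catch clear; then lift the driver out without forcing it against the catch, and lower it, not drop it, into the empty cool-down stand so that it sits flat on the floor between the tall end plates. Leave the wedge in and the catch propped for the next driver, and do not disturb the other things on the bench.

Things in the scene. Friction and masses are not known exactly. Their poses are not given: they have to be found in the camera images.
- nest: Test nest, fixed: black base plate (x -55..100, y -70..70, top z 12 mm) with the driver's pocket, a catch and a spring housing. Origin: bench level under the pocket's centre; x points from the driver to the catch. Grey contact block at x -48..-24.5, y +-28, top z 54. Spring housing at x 72..96, y +-20, top z 58.
- pocket (a point): Centre of the pocket's floor, 16 mm above the bench, axes as the nest's. The driver lies here with its 62 mm length along y, 2 mm play all round. Its ends are free to be gripped above low lips (y +-33..37, top 20 mm above the bench); its long sides are not: the contact block and the keeper stand against them.
- gap (a point): Foot of the keeper's outer face, mid-length, on the base plate's top (nest frame 34.5, 0, 12 mm; axes as the nest's). Keeper: fixed grey wall at nest x 24.5..34.5, y +-20 (rounded ends), top z 45. Between it and the catch's tab is a gap, 8 mm wide when the catch is shut, open at both y ends, 36 mm high up to the catch's bar.
- catch (a joint): Travel in m of the sprung steel catch along nest +x: 0 shut, 0.016 fully back. Springs shut with 3 N at 0, 6 N at 0.012. Its flat bar (16 mm wide, 48..54 mm above the bench) crosses over the keeper from the nose to the upright tab. Shut, the nose laps 5 mm over the driver's edge, 2 mm above its top; it is clear from about 0.0075. The wedge's full thickness holds it at 0.012.
- catch_tab (a point): On the catch's tab: middle of the face that looks to the keeper, 25 mm above the bench; moves with the catch. The tab is 24 mm wide (nest y, rounded edges), 6 mm thick, 14..66 mm above the bench.
- wedge: Loose beech wedge; 140 long, 26 high, 45 g. Origin: centre of underside; x to the nose (+70 mm). Flank y +10 straight throughout; the other is y -10 (20 mm thick) from the butt to x +20, then tapers to y +5 at the nose (5 mm thick). Lying so, it fits the gap from the nest's -y end, straight flank to the keeper; fully in when its origin is 0 to 8 mm short of the gap's middle. Push 4 to 12 N.
- driver: The tested LED driver: loose white block with grey top and aluminium foot, in the nest's pocket. 45 mm (x) by 62 mm (y) by 30 mm high, 0.11 to 0.22 kg. Origin: centre of its underside. Either end may come first in the stand.
- stand_a: The empty cool-down stand, fixed, aluminium. Origin: centre of its underside. Floor 62 (x) by 82 (y), 8 mm thick. Tall end plates at y +-34..40 mm, x +-25, top z 46 (8 mm above a seated driver). x sides open but for lips at x +-25.5..29.5, top z 12. A driver stands with its length along y, 3 mm play all round: fingers fit only at its long sides, not at its ends.
- stand_a_bay (a point): Centre of the empty stand's floor (its top surface, 8 mm above the bench), axes as the stand's: where the underside centre of the seated driver belongs.
- stand_b: The other, identical stand, already holding a driver.
- driver2: The identical driver in the other stand; leave it alone.
- mat: Flat dark rubber bench mat, fixed, 120 mm (x) by 140 mm (y), 3 mm thick, kept clear: a free place to set something down. Origin: centre of its underside.
- meter: Bystander: grey handheld multimeter, 165 x 80 x 34 mm.
- carton: Bystander: small cardboard carton, 100 x 75 x 55 mm.
- lux_head: Bystander: light-meter sensor head, 64 mm across, 30 mm high.
- terminals: Bystander: white terminal strip, 75 x 22 x 20 mm.
- screwdriver: Bystander: screwdriver with black handle, 190 mm long, lying on the bench.
- tape: Bystander: roll of black tape, 90 mm across, 19 mm high.

How it is judged:
By the outcome, as a careful person would: the job done as asked, in the order asked, and still so for the second after the job is handed in, with the robot touching nothing.
It also fails if it takes over 72 s, if anything falls off the work surface, if the arm or the gripper's body presses on something with over 40 N, if the wrist force passes 120 N, or if a joint passes its speed limit or range.

## Robot

A 6-joint arm with a two-finger parallel gripper is mounted at the origin on the work surface. World frame = base frame: x ahead of the robot, y to its left, z up, the work surface at z = 0. Lengths are in m, angles in rad, forces in N, time in s.
With the tool pointing down it reaches from about 0.3 to 0.875 m from the base axis. Payload 6.4 kg.
Tool frame: the origin (TCP) lies at the centre of the arm's flange, where the gripper is bolted on; the fingertips stand 173 mm ahead of it and the grasp point (between the pads) lies 155 mm ahead of it; z points along the fingers, x is the direction in which the jaws open and shut, and the axes are right-handed (so a half turn about z gives the same grasp; the last joint's range is limited). The gripper opens to 85 mm and grips with 20 to 120 N. Pads are 22 mm wide; open, the fingers measure 114 mm over their backs; the gripper's body (76 mm by 85 mm) begins 54 mm behind the grasp point. The pads swing forward as they close: fully open they stand 13 mm farther back than shut.
Start: joints at [0.944, 0.181, 1.607, -0, 1.354, -0.206], TCP at [0.235, 0.525, 0.405] pointing down, gripper open.
Joint ranges: [-2.99, 2.99], [-0.89, 2.07], [0.3, 2.58], [-1.14, 4.28], [0, 2.63], [-3.12, 3.12]. Speed limits (rad/s): [2.57, 2.57, 3.01, 3.14, 3.14, 3.14].

## Interface

Orientations are given as a unit quaternion [w, x, y, z].
In Python, from bench import ctrl gives the robot as it stands. The module is installed in compiled form; this text tells all that it offers.
- The arm moves only by the tool move_arm, never from a script. Its argument "moves" is a list of rows, each an object of numbers: "gripper": the opening in per cent of the stroke, from 0 (shut) to 100 (fully open); "x", "y", "z": the shift along the tool's x, y, z in cm; "roll": the turn about the tool's z in degrees. In form: [{"gripper": .., "x": .., "y": .., "z": .., "roll": ..}, ...]. A call has 1 to 5 rows; each row shifts and turns the commanded pose from where the row before left it, along the tool's axes as they then stand; what a row does not reach is not made up. A row lasts 1/8 s, in which the tool goes at most 62.5 mm and 10.7 degrees, less where a joint would pass 70% of its speed; a pose out of reach is approached as far as the arm can. A call is refused whole if a number of a shift passes 6.25 or a number of a turn 10.7, either way. A call with a gripper value outside its range is refused whole. The fingers move at their own pace and stop on an object; the grip force is fixed at half the most. Time passes only in rows, so rows that do not move let the fingers close. It gives the time, the measured TCP pose, the force and the opening at its end, in the units of the state.
- ctrl.get_obs(): the state, without advancing time (a new reading comes with each control period).
- ctrl.camera(name): name is "side" or "top" or "wrist"; returns a dict with "img" (384x512x3 uint8, red, green, blue), "fx", "fy", "cx", "cy" (pixels), "world_from_camera" (4x4, takes a point from camera to world coordinates); the wrist camera has in their place "tool_from_camera" (4x4, takes a point from camera to tool coordinates, whose origin is the TCP and whose axes are the tool frame's). Camera axes: x right, y up, looking along -z (the intrinsics and any distortion apply to the point x, -y, -z); pixel columns grow to the right and rows downward; lengths in m; the calibration is good to about 2 mm. The wrist camera is an equidistant fisheye: a pixel r from the principal point sees the ray r / f radians off the axis. A picture is of the moment at which its call begins: read the wrist's pose just before it. There is no depth.
- ctrl.hand_in(): hands the job in, once; it reports no verdict.
The state is a dict: "time_s": time; "q": joint angles; "dq": joint speeds; "joint_efforts": joint torques, N m; "eef_pos": TCP position; "eef_rot": TCP orientation; "wrist_force": force on the tool from outside, world axes, zero at the start; "torque": the same for the moment, N m; "opening": opening from 0.0 (shut) to 1.0 (fully open).
Only numpy, scipy, OpenCV 4.12 (cv2) and the standard library are available. Lean on these libraries where they do the work, as an engineer would, in place of code of your own. Each camera call takes 0.05 s, during which the arm holds its last target. There are 200 camera calls.

## Working session

There is one attempt and no reset: what is moved stays moved. The work goes in short steps, Python scripts to look and compute and a tool call to move; the robot and the scene stay as the last step left them, time stands still between calls to the robot, and variables do not carry over. Pictures are saved under pics/ and viewed, about 8 in all and at most 12, crops included, and the job is handed in when it is done.

Besides the shell and the picture viewer there is one more tool, called after "Emit:" as name(argument=value, ...), one argument or row to a line, values as JSON. move_arm: Moves the arm, as the interface text tells. Its arguments: {"type":"object","properties":{"moves":{"type":"array","items":{"type":"object","properties":{"gripper":{"type":"number"},"x":{"type":"number"},"y":{"type":"number"},"z":{"type":"number"},"roll":{"type":"number"}}}}},"required":["moves"]}

```bash
mkdir -p pics; cat > h.py <<'E'
import numpy as np, cv2
from bench import ctrl
from scipy.spatial.transform import Rotation as R
def rot(q): return R.from_quat([q[1],q[2],q[3],q[0]]).as_matrix()
def ray(c,u,v):
    d=np.array([(u-c["cx"])/c["fx"],-(v-c["cy"])/c["fy"],-1.]); T=c["world_from_camera"]
    return T[:3,3],T[:3,:3]@d
def onz(c,u,v,z):
    o,d=ray(c,u,v); return o+d*(z-o[2])/d[2]
def proj(c,p):
    T=np.array(c["world_from_camera"]); q=T[:3,:3].T@(np.asarray(p)-T[:3,3])
    return c["cx"]+c["fx"]*q[0]/-q[2], c["cy"]-c["fy"]*q[1]/-q[2]
def save(im,n): cv2.imwrite("pics/"+n,cv2.cvtColor(im,cv2.COLOR_RGB2BGR))
E
python3 - <<'E'
from h import *
import pickle
o=ctrl.get_obs(); print(o)
d={}
for n in("top","side"):
    c=ctrl.camera(n); d[n]=c; print(n,c["fx"],c["cx"],c["cy"],np.round(c["world_from_camera"],3).tolist())
    save(cv2.resize(c["img"],(800,600),interpolation=cv2.INTER_CUBIC),n+".png")
pickle.dump(d,open("c0.pkl","wb"))
E
```

```text
{'time_s': 0.0, 'q': array([ 9.43686471e-01,  1.81579511e-01,  1.60805775e+00,  8.81753551e-06,
        1.35384574e+00, -2.06305943e-01]), 'dq': array([ 0.00088791, -0.00119793, -0.0003098 ,  0.00037703, -0.00039991,
        0.00016735]), 'joint_efforts': array([-1.22866272e-04, -4.44852948e+01, -3.51339447e+01, -3.09089364e-04,
        8.59154592e-03,  4.12461293e-05]), 'eef_pos': array([0.234706  , 0.52461714, 0.40373821]), 'eef_rot': array([ 3.36620069e-04,  8.39194509e-01,  5.43830565e-01, -8.83210484e-04]), 'wrist_force': array([-1.40983697, -0.24090537, -0.73737546]), 'torque': array([-0.04104539,  0.00768362, -0.02039645]), 'opening': 1.0008812526314206}
top 378.0602307447523 259.12496192475487 194.37416301532215 [[0.001, 0.998, -0.064, 0.42], [-1.0, 0.001, 0.007, 0.013], [0.007, 0.064, 0.998, 1.138], [0.0, 0.0, 0.0, 1.0]]
side 478.3270101475549 262.80787487899585 191.41594016562027 [[0.99, 0.086, -0.113, 0.322], [-0.141, 0.486, -0.862, -1.311], [-0.019, 0.87, 0.493, 0.795], [0.0, 0.0, 0.0, 1.0]]
```

View pics/top.png

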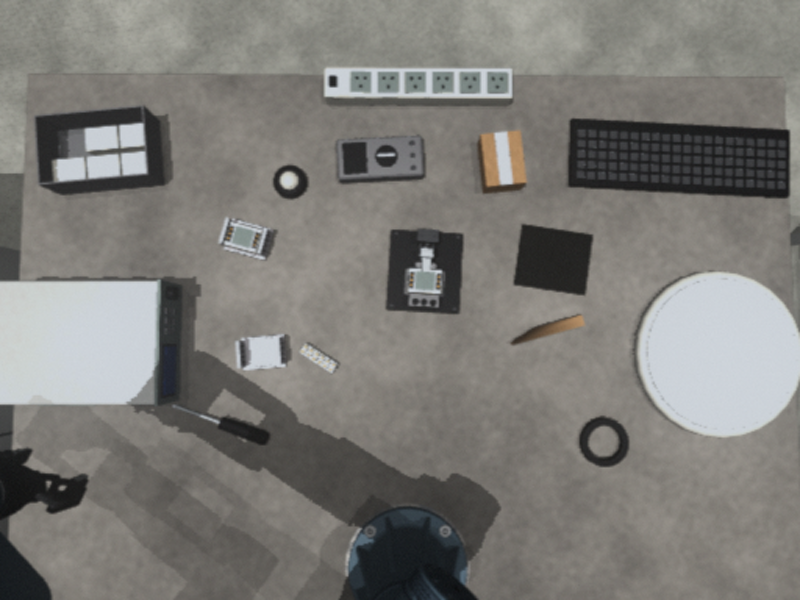

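View pics/side.png

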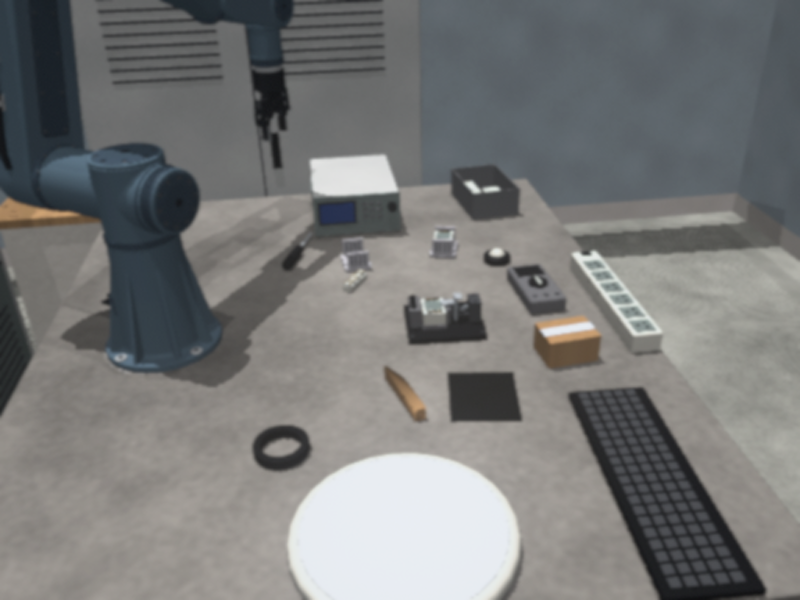

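Top view (800×600) shows the nest at (425,272) with its catch pointing up, which is world +x. The wedge is at (548,330) with its nose to the left (512,343). The mat is at (553,259), the empty stand at (262,352) and the full stand at (244,238). The side view agrees with this. Next I'll get coarse coordinates and the wrist calibration.

```bash
python3 - <<'E'
from h import *
import pickle
d=pickle.load(open("c0.pkl","rb")); c=d["top"]; s=.64
for n,(u,v),z in [("nestL",(389,272),.012),("nestR",(461,272),.012),("nest tl",(390,231),.012),("nest tr",(463,234),.012),("nest bl",(388,309),.012),("nest br",(460,313),.012),("driver",(425,281),.046),("wedge nose",(512,343),.026),("wedge butt",(583,320),.026),("mat",(553,259),.003),("standa",(262,352),.01),("standb",(244,238),.04)]:
    print(n,np.round(onz(c,u*s,v*s,z)[:2],3))
w=ctrl.camera("wrist"); print({k:(np.round(v,4).tolist() if k!="img" else 0) for k,v in w.items()})
E
```

```text
nestL [0.553 0.035]
nestR [ 0.553 -0.103]
nest tl [0.632 0.033]
nest tr [ 0.626 -0.107]
nest bl [0.482 0.037]
nest br [ 0.474 -0.1  ]
driver [ 0.532 -0.032]
wedge nose [ 0.417 -0.197]
wedge butt [ 0.461 -0.331]
mat [ 0.58  -0.282]
standa [0.4   0.276]
standb [0.613 0.306]
{'img': 0, 'fx': 297.3186, 'fy': 297.3186, 'cx': 259.701, 'cy': 196.1097, 'tool_from_camera': [[1.0, -0.0005, 0.0016, 0.0009], [0.0, -0.9527, -0.3038, -0.0778], [0.0017, 0.3038, -0.9527, 0.0303], [0.0, 0.0, 0.0, 1.0]]}
```

```bash
cat >> h.py <<'E'
def pose():
    o=ctrl.get_obs(); M=rot(o["eef_rot"]); return o["eef_pos"],np.degrees(np.arctan2(M[1,0],M[0,0])),M,o
def plan(x,y,z,hd,n=None,start=None):
    p,h,M,o=pose()
    if start is not None: p,h=np.array(start[:3]),start[3]
    dh=(hd-h+180)%360-180; dp=np.array([x,y,z])-p
    n=n or int(np.ceil(max(np.linalg.norm(dp)/.058,abs(dh)/9.5,1)))
    for i in range(n):
        a=np.radians(h+dh*i/n); X=np.array([np.cos(a),np.sin(a),0]);Y=np.array([np.sin(a),-np.cos(a),0]); q=dp/n*100
        if i%5==0: print("--")
        print('{"x":%.2f,"y":%.2f,"z":%.2f,"roll":%.1f}'%(q@X,q@Y,-q[2],-dh/n),end=",")
    print()
E
python3 - <<'E'
from h import *
plan(.52,-.17,.40,0)
E
```

```text
--
{"x":-3.98,"y":4.19,"z":0.03,"roll":5.1},{"x":-3.60,"y":4.52,"z":0.03,"roll":5.1},{"x":-3.18,"y":4.82,"z":0.03,"roll":5.1},{"x":-2.74,"y":5.08,"z":0.03,"roll":5.1},{"x":-2.28,"y":5.31,"z":0.03,"roll":5.1},--
{"x":-1.81,"y":5.49,"z":0.03,"roll":5.1},{"x":-1.31,"y":5.63,"z":0.03,"roll":5.1},{"x":-0.81,"y":5.72,"z":0.03,"roll":5.1},{"x":-0.30,"y":5.77,"z":0.03,"roll":5.1},{"x":0.21,"y":5.77,"z":0.03,"roll":5.1},--
{"x":0.72,"y":5.73,"z":0.03,"roll":5.1},{"x":1.22,"y":5.65,"z":0.03,"roll":5.1},{"x":1.71,"y":5.52,"z":0.03,"roll":5.1},
```

Emit:
move_arm(
  moves=[
    {"x": -4, "y": 4.2, "roll": 5.1},
    {"x": -3.6, "y": 4.5, "roll": 5.1},
    {"x": -3.2, "y": 4.8, "roll": 5.1},
    {"x": -2.7, "y": 5.1, "roll": 5.1},
    {"x": -2.3, "y": 5.3, "roll": 5.1},
  ],
)

```text
validation failed for argument at $.mo...
```

Emit:
move_arm(
  moves=[
    {"x": -1.8, "y": 5.5, "roll": 5.1},
    {"x": -1.3, "y": 5.6, "roll": 5.1},
    {"x": -0.8, "y": 5.7, "roll": 5.1},
    {"x": -0.3, "y": 5.8, "roll": 5.1},
    {"x": 0.2, "y": 5.8, "roll": 5.1},
  ],
)

```text
validation failed for argument at $.mo...
```

Emit:
move_arm(
  moves=[
    {"x": 0.7, "y": 5.7, "roll": 5.1},
    {"x": 1.2, "y": 5.6, "roll": 5.1},
    {"x": 1.7, "y": 5.5, "roll": 5.1},
    {},
    {},
  ],
)

```text
validation failed for argument at $.mo...
```

```bash
cat >> h.py <<'E'
def wshot(n):
    p,h,M,o=pose(); c=ctrl.camera("wrist"); c["p"],c["M"]=p,M; save(c["img"],n+".png")
    np.save("pics/"+n+".npy",c,allow_pickle=True); return c
def wload(n): return np.load("pics/"+n+".npy",allow_pickle=True).item()
def wz(c,u,v,z):
    a=np.array([u-c["cx"],v-c["cy"]]); r=np.hypot(*a); t=r/c["fx"]; a=a/max(r,1e-9)*np.sin(t)
    T=c["tool_from_camera"]; d=c["M"]@T[:3,:3]@np.array([a[0],-a[1],-np.cos(t)]); o=c["p"]+c["M"]@T[:3,3]
    return (o+d*(z-o[2])/d[2])[:2]
def wproj(c,P):
    T=c["tool_from_camera"]; q=T[:3,:3].T@(c["M"].T@(np.asarray(P)-c["p"])-T[:3,3])
    t=np.arctan2(np.hypot(q[0],q[1]),-q[2]); k=c["fx"]*t/np.hypot(q[0],q[1]); return c["cx"]+k*q[0],c["cy"]-k*q[1]
E
python3 - <<'E'
from h import *
c=wshot("w1"); p,h,M,o=pose(); print(o["time_s"],p,h,M[:,2])
save(cv2.resize(c["img"],(800,600),interpolation=cv2.INTER_CUBIC),"w1b.png")
E
```

```text
0.2 [0.23477085 0.52471992 0.40413055] 65.89088085348011 [-5.94071645e-04 -9.16985177e-04 -9.99999403e-01]
```

View pics/w1b.png

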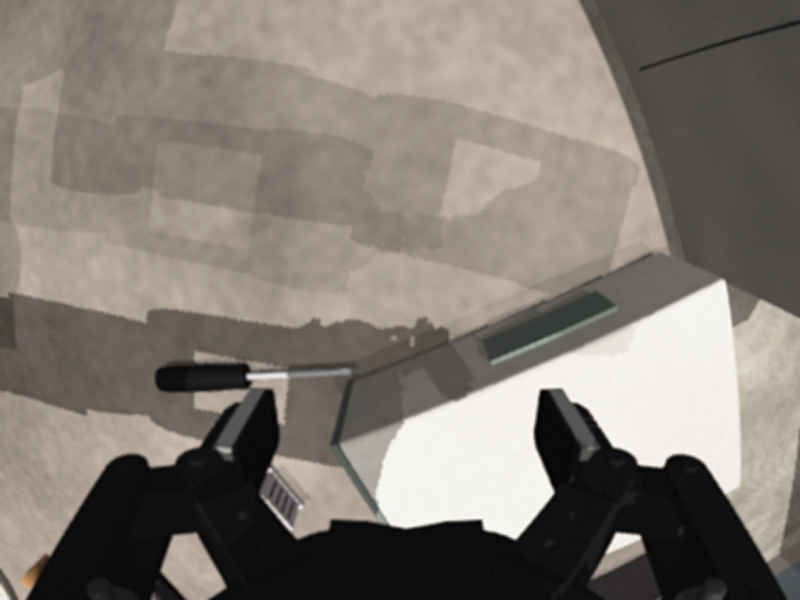

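The call was refused, apparently because every field is required. The wrist view shows the fingers only in its lower part.

Emit:
move_arm(
  moves=[
    {"gripper": 100, "x": -4, "y": 4.2, "z": 0, "roll": 5.1},
    {"gripper": 100, "x": -3.6, "y": 4.5, "z": 0, "roll": 5.1},
    {"gripper": 100, "x": -3.2, "y": 4.8, "z": 0, "roll": 5.1},
    {"gripper": 100, "x": -2.7, "y": 5.1, "z": 0, "roll": 5.1},
    {"gripper": 100, "x": -2.3, "y": 5.3, "z": 0, "roll": 5.1},
  ],
)

```text
time_s: 0.82
eef_pos: [0.3444, 0.2559, 0.4048]
eef_rot: [0.0, 0.939, 0.344, 0.0]
wrist_force: [-0.3, -0.1, 0.2]
opening: 1.003
```

Emit:
move_arm(
  moves=[
    {"gripper": 100, "x": -1.8, "y": 5.5, "z": 0, "roll": 5.1},
    {"gripper": 100, "x": -1.3, "y": 5.6, "z": 0, "roll": 5.1},
    {"gripper": 100, "x": -0.8, "y": 5.7, "z": 0, "roll": 5.1},
    {"gripper": 100, "x": -0.3, "y": 5.8, "z": 0, "roll": 5.1},
    {"gripper": 100, "x": 0.2, "y": 5.8, "z": 0, "roll": 5.1},
  ],
)

```text
time_s: 1.45
eef_pos: [0.4534, -0.0121, 0.4048]
eef_rot: [0.0, 0.992, 0.128, 0.0]
wrist_force: [0.7, -0.4, 0.9]
opening: 1.004
```

Emit:
move_arm(
  moves=[
    {"gripper": 100, "x": 0.7, "y": 5.7, "z": 0, "roll": 5.1},
    {"gripper": 100, "x": 1.2, "y": 5.6, "z": 0, "roll": 5.1},
    {"gripper": 100, "x": 1.7, "y": 5.5, "z": 0, "roll": 5.1},
    {"gripper": 100, "x": 0, "y": 3.5, "z": 0, "roll": 0},
    {"gripper": 100, "x": 0, "y": 0, "z": 0, "roll": 0},
  ],
)

```text
time_s: 2.08
eef_pos: [0.5169, -0.2074, 0.4041]
eef_rot: [-0.0, 1.0, -0.005, -0.0]
wrist_force: [-0.4, 0.7, -0.1]
opening: 1.0
```

```bash
python3 - <<'E'
from h import *
c=wshot("w2"); p,h,M,o=pose(); print(o["time_s"],p,h,M[:,2])
save(cv2.resize(c["img"],(800,600),interpolation=cv2.INTER_CUBIC),"w2b.png")
E
```

```text
2.125 [ 0.51683647 -0.20592535  0.40414634] -0.5332441581181979 [-8.54094748e-04  8.51434684e-04 -9.99999273e-01]
```

View pics/w2b.png

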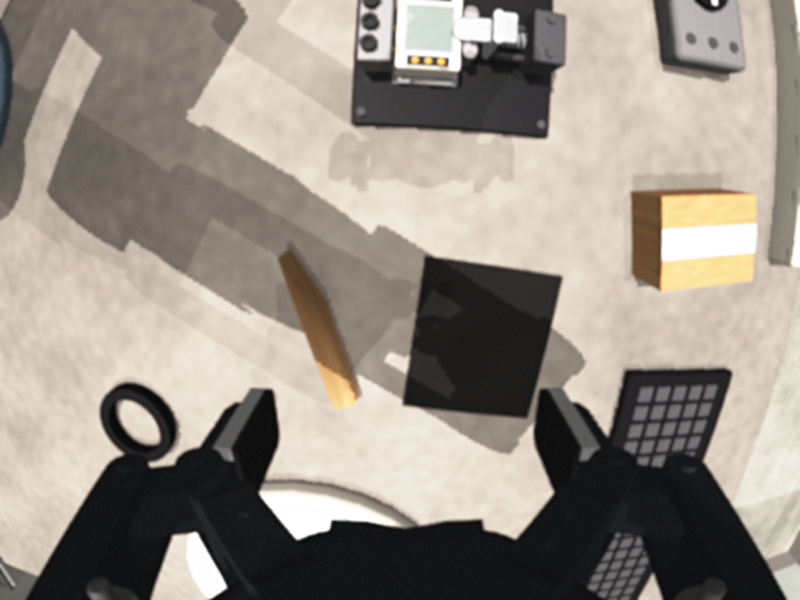

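The nest's -y edge is at (353–548,130) and the mat is at (480,340). The wedge nose is at (288,252) and the butt at (345,400). Its straight flank is on the left (the keeper side) and the taper is on the right, so it already lies the right way.

```bash
python3 - <<'E'
from h import *
c=wload("w2"); hsv=cv2.cvtColor(c["img"],cv2.COLOR_RGB2HSV)
m=((hsv[...,0]<22)&(hsv[...,1]>105)&(hsv[...,2]>40)).astype(np.uint8); m[:150]=0;m[265:]=0;m[:,:170]=0;m[:,240:]=0
cs,_=cv2.findContours(m,0,1); k=max(cs,key=cv2.contourArea); print(cv2.contourArea(k),cv2.boundingRect(k))
ap=cv2.approxPolyDP(k,2,True)[:,0]; print([(a.tolist(),np.round(wz(c,*a,.026)*1000).tolist(),np.round(wz(c,*a,.0)*1000).tolist()) for a in ap])
for r in range(160,264,8):
    x=np.where(m[r])[0]
    if len(x): print(r,x.min(),x.max(),np.round(1000*wz(c,x.min()-.5,r,.026)),np.round(1000*wz(c,x.max()+.5,r,.026)),[int(hsv[r,j,2]) for j in range(x.min()-1,x.max()+2)])
# mat
for u,v in[(427,257),(560,276),(527,416),(404,405)]: print("mat",np.round(1000*wz(c,u*.64,v*.64,.003)))
for u,v in[(353,125),(547,137)]: print("nest",np.round(1000*wz(c,u*.64,v*.64,.012)))
E
```

```text
1523.5 (179, 161, 50, 96)
[([184, 161], [425.0, -194.0], [418.0, -199.0]), ([179, 166], [418.0, -201.0], [411.0, -206.0]), ([208, 245], [447.0, -307.0], [442.0, -321.0]), ([215, 255], [456.0, -323.0], [451.0, -337.0]), ([218, 256], [459.0, -324.0], [455.0, -339.0]), ([219, 249], [462.0, -313.0], [457.0, -327.0]), ([223, 249], [467.0, -313.0], [463.0, -327.0]), ([227, 255], [472.0, -322.0], [468.0, -337.0]), ([228, 248], [474.0, -312.0], [470.0, -325.0]), ([208, 193], [452.0, -235.0], [448.0, -243.0])]
168 180 191 [ 418. -203.] [ 434. -203.] [109, 94, 89, 90, 88, 89, 88, 90, 87, 84, 84, 84, 87, 92]
176 183 196 [ 422. -213.] [ 439. -214.] [109, 99, 96, 91, 89, 89, 86, 87, 89, 90, 89, 85, 84, 87, 88, 90]
184 185 202 [ 423. -223.] [ 446. -224.] [119, 110, 105, 102, 99, 95, 92, 89, 88, 86, 87, 89, 91, 86, 85, 85, 88, 89, 91, 95]
192 188 207 [ 426. -234.] [ 452. -234.] [119, 112, 109, 109, 105, 102, 101, 98, 96, 95, 94, 93, 94, 92, 90, 88, 86, 86, 90, 91, 92, 94]
200 191 210 [ 429. -244.] [ 455. -245.] [124, 118, 114, 113, 113, 110, 110, 107, 106, 106, 106, 103, 103, 101, 99, 95, 92, 90, 9
[... 380 characters left out ...]
31, 130, 132, 134, 137, 139, 137, 134, 132, 127, 122, 117, 113, 110, 112, 110, 111]
232 203 222 [ 441. -288.] [ 468. -288.] [220, 217, 206, 176, 149, 136, 135, 139, 142, 145, 148, 145, 147, 143, 140, 134, 123, 117, 115, 118, 112, 109]
240 206 225 [ 444. -300.] [ 471. -300.] [230, 233, 235, 235, 234, 231, 231, 234, 236, 238, 235, 226, 210, 179, 151, 139, 133, 124, 118, 123, 126, 127]
248 210 228 [ 449. -312.] [ 474. -312.] [240, 243, 243, 241, 239, 239, 241, 243, 245, 246, 246, 246, 245, 243, 236, 205, 164, 148, 152, 153, 167]
256 217 218 [ 457. -324.] [ 460. -324.] [247, 246, 247, 250]
mat [ 534. -206.]
mat [ 648. -222.]
mat [ 630. -358.]
mat [ 514. -342.]
nest [477. -99.]
nest [ 629. -106.]
```

```bash
python3 - <<'E'
from h import *
plan(.4596,-.314,.26,16)
plan(.4596,-.314,.177,16,start=(.4596,-.314,.26,16))
E
```

```text
--
{"x":-1.41,"y":2.72,"z":3.60,"roll":-4.1},{"x":-1.60,"y":2.61,"z":3.60,"roll":-4.1},{"x":-1.78,"y":2.48,"z":3.60,"roll":-4.1},{"x":-1.96,"y":2.35,"z":3.60,"roll":-4.1},
--
{"x":0.00,"y":0.00,"z":4.15,"roll":0.0},{"x":0.00,"y":0.00,"z":4.15,"roll":0.0},
```

Emit:
move_arm(
  moves=[
    {"gripper": 65, "x": -1.41, "y": 2.72, "z": 3.6, "roll": -4.1},
    {"gripper": 65, "x": -1.6, "y": 2.6, "z": 3.6, "roll": -4.1},
    {"gripper": 65, "x": -1.78, "y": 2.48, "z": 3.6, "roll": -4.1},
    {"gripper": 65, "x": -1.96, "y": 2.35, "z": 3.6, "roll": -4.1},
    {"gripper": 65, "x": 0, "y": 0, "z": 0, "roll": 0},
  ],
)

```text
time_s: 2.75
eef_pos: [0.4583, -0.3122, 0.2578]
eef_rot: [-0.003, 0.99, 0.138, -0.002]
wrist_force: [-0.3, 0.1, -0.4]
opening: 0.649
```

```bash
python3 - <<'E'
from h import *
c=wshot("w3"); p,h,M,o=pose(); print(o["time_s"],p,h,o["opening"])
save(cv2.resize(c["img"],(800,600),interpolation=cv2.INTER_CUBIC),"w3b.png")
plan(.4596,-.314,.177,16)
E
```

```text
2.8 [ 0.45943696 -0.31211926  0.25968062] 15.910705875424462 0.6524537428231092
--
{"x":-0.02,"y":0.09,"z":4.13,"roll":-0.0},{"x":-0.02,"y":0.09,"z":4.13,"roll":-0.0},
```

View pics/w3b.png

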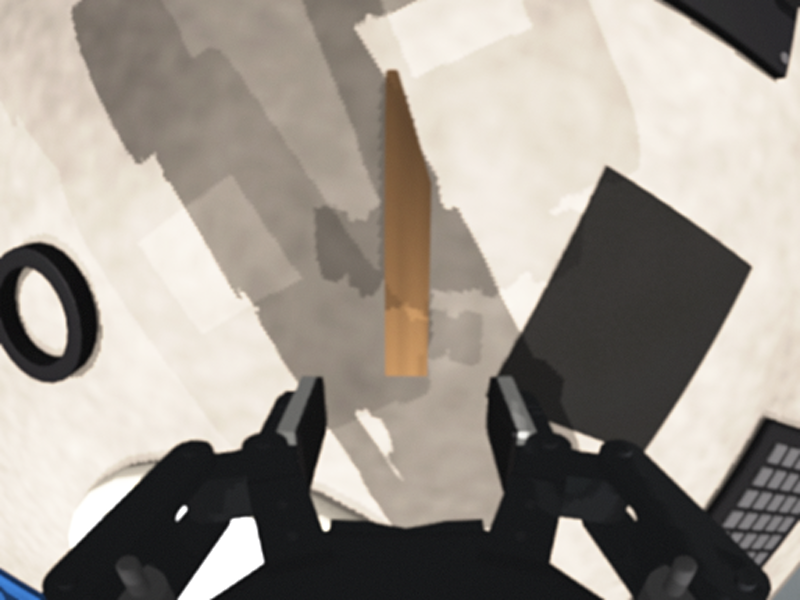

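The wedge is vertical in the image. Its nose is at (391,72), the taper bend at (430,183) and the butt edge at (385–428,376), which confirms the heading of 16°.

```bash
python3 - <<'E'
from h import *
c=wload("w3"); s=.64
for n,u,v,z in[("nose top",391,72,.026),("nose bot",391,72,0),("flankmid",385.5,230,.026),("butt l",385.5,376,.026),("butt r",428,376,.026),("bend",430,183,.026)]:
    w=np.append(wz(c,u*s,v*s,z),z); t=c["M"].T@(w-c["p"]); print(n,np.round(w[:2]*1e3,1),"tool mm",np.round(t[:2]*1e3,1))
E
```

```text
nose top [ 419.1 -199. ] tool mm [  -6.  -118.4]
nose bot [ 416.8 -194.2] tool mm [  -6.8 -123.5]
flankmid [ 435.7 -266.5] tool mm [ -8.6 -48.9]
butt l [ 454.  -334.2] tool mm [-9.5 21.3]
butt r [ 473.7 -328.6] tool mm [11.  21.2]
bend [ 448.5 -241.3] tool mm [ 10.7 -69.6]
```

Emit:
move_arm(
  moves=[
    {"gripper": 65, "x": 0.05, "y": 0.2, "z": 4.1, "roll": 0},
    {"gripper": 65, "x": 0, "y": 0.2, "z": 4.1, "roll": 0},
    {"gripper": 65, "x": 0, "y": 0, "z": 0, "roll": 0},
    {"gripper": 0, "x": 0, "y": 0, "z": 0, "roll": 0},
    {"gripper": 0, "x": 0, "y": 0, "z": 0, "roll": 0},
  ],
)

```text
time_s: 3.42
eef_pos: [0.4626, -0.3173, 0.1813]
eef_rot: [0.002, 0.99, 0.139, 0.001]
wrist_force: [-1.6, -0.4, 12.1]
opening: 0.233
```

Emit:
move_arm(
  moves=[
    {"gripper": 0, "x": 0, "y": 0, "z": 0, "roll": 0},
    {"gripper": 0, "x": 0, "y": 0, "z": 0, "roll": 0},
    {"gripper": 0, "x": 0, "y": 0, "z": -3, "roll": 0},
    {"gripper": 0, "x": 0, "y": 0, "z": -5, "roll": 0},
    {"gripper": 0, "x": 0, "y": 0, "z": 0, "roll": 0},
  ],
)

```text
time_s: 4.05
eef_pos: [0.4632, -0.3184, 0.2645]
eef_rot: [0.004, 0.99, 0.139, 0.003]
wrist_force: [-0.2, -0.4, -0.9]
opening: 0.217
```

```bash
python3 - <<'E'
from h import *
p,h,M,o=pose(); print(p,h)
# hover: wedge origin ~175mm short of nest y -> rough nest centre (.552?,-.033)
plan(.565,-.29,.27,0)
E
```

```text
[ 0.46317522 -0.31838978  0.264549  ] 15.990714448953769
--
{"x":5.29,"y":0.04,"z":-0.27,"roll":8.0},{"x":5.24,"y":-0.70,"z":-0.27,"roll":8.0},
```

```bash
python3 - <<'E'
from h import *
plan(.625,-.16,.30,-2)
E
```

```text
--
{"x":4.98,"y":-2.69,"z":-0.89,"roll":4.5},{"x":4.75,"y":-3.07,"z":-0.89,"roll":4.5},{"x":4.50,"y":-3.44,"z":-0.89,"roll":4.5},{"x":4.21,"y":-3.78,"z":-0.89,"roll":4.5},
```

Emit:
move_arm(
  moves=[
    {"gripper": 0, "x": 5, "y": -2.7, "z": -0.9, "roll": 4.5},
    {"gripper": 0, "x": 4.75, "y": -3.1, "z": -0.9, "roll": 4.5},
    {"gripper": 0, "x": 4.5, "y": -3.4, "z": -0.9, "roll": 4.5},
    {"gripper": 0, "x": 4.2, "y": -3.8, "z": -0.9, "roll": 4.5},
    {"gripper": 0, "x": 0, "y": 0, "z": 0, "roll": 0},
  ],
)

```text
time_s: 4.68
eef_pos: [0.6254, -0.155, 0.2957]
eef_rot: [0.0, 1.0, -0.015, 0.001]
wrist_force: [-0.1, 0.6, -0.8]
opening: 0.215
```

```bash
python3 - <<'E'
from h import *
c=wshot("w4"); p,h,M,o=pose(); print(o["time_s"],p,h,o["opening"],o["wrist_force"])
save(cv2.resize(c["img"],(800,600),interpolation=cv2.INTER_CUBIC),"w4b.png")
E
```

```text
4.725 [ 0.6240946  -0.15643415  0.29482704] -1.7997946002795908 0.2213008908370366 [-1.01877044  0.27953993 -1.75281145]
```

View pics/w4b.png

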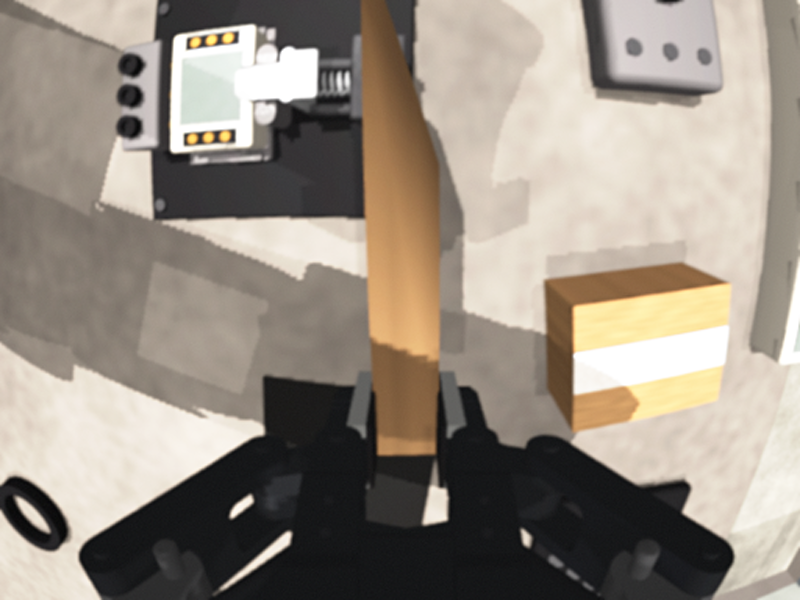

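The nest is clear. The driver top outline is (174,34)–(256,25)–(253,150)–(170,155). The keeper ends are at (265,33) and (265,112), the tab is at (300,75), and the base's front edge runs along row ≈216. Now I'll measure these.

```bash
python3 - <<'E'
from h import *
c=wload("w4"); im=c["img"]; g=cv2.cvtColor(im,cv2.COLOR_RGB2GRAY); s=.64
P=[]
for u in range(106,228,4):
    col=g[125:150,u].astype(float); d=np.diff(cv2.GaussianBlur(col[:,None],(1,5),0)[:,0]); r=np.argmax(d); P.append(wz(c,u,125+r+.5,.012))
P=np.array(P)*1e3; k=np.polyfit(P[:,0],P[:,1],1); res=P[:,1]-np.polyval(k,P[:,0]); ok=abs(res)<1.5; k=np.polyfit(P[ok,0],P[ok,1],1); print("front edge heading",np.degrees(np.arctan(k[0])),"y at x=550",np.polyval(k,550),ok.sum(),len(P))
P=[]
for v in range(8,132,4):
    row=g[v,90:112].astype(float); d=np.diff(cv2.GaussianBlur(row[None],(5,1),0)[0]); r=np.argmin(d); P.append(wz(c,90+r+.5,v,.012))
P=np.array(P)*1e3; print("left edge x:",np.round(P[::4],1).tolist())
for n,u,v,z in[("drv",174,34,.046),("drv",256,25,.046),("drv",253,150,.046),("drv",170,155,.046),("keepA",265,26,.045),("keepB",265,124,.045),("tabTL",282,48,.066),("tabTR",318,48,.066),("tabBL",282,102,.066),("tabBR",318,102,.066),("base corner",156,217,.012),("hole",162,205,.012)]: print(n,np.round(1e3*wz(c,u*s,v*s,z),1))
save(cv2.resize(im[0:150,60:260],(800,600),interpolation=cv2.INTER_CUBIC),"w4c.png")
E
```

```text
front edge heading -3.4278756102498606 y at x=550 -102.56601859026271 31 31
left edge x: [[483.1, 30.5], [482.5, 14.0], [485.9, -2.9], [484.7, -18.4], [484.2, -33.7], [483.3, -48.8], [477.7, -63.2], [476.2, -78.3]]
drv [514.1   1.1]
drv [559.   -2.7]
drv [555.7 -65.7]
drv [509.9 -62.7]
keepA [563.3  -3.7]
keepB [562.1 -53.6]
tabTL [577.1 -22.2]
tabTR [592.9 -24. ]
tabBL [576.5 -46.8]
tabBR [592.3 -48.3]
base corner [477.8 -96.5]
hole [483.1 -89.7]
```

View pics/w4c.png

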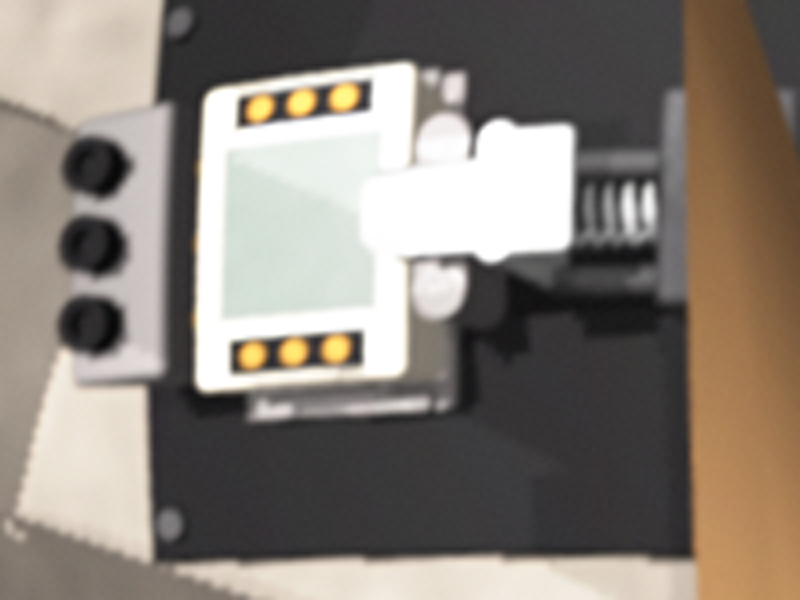

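Crop shows the keeper's round ends at (443,138) and (440,290), with its outer edge near x≈468. The tab's rounded ends are at (497,130) and (495,245), and the driver is square in the pocket.

```bash
python3 - <<'E'
from h import *
c=wload("w4"); h=np.radians(-3.4); ex=np.array([np.cos(h),np.sin(h)]); ey=np.array([-ex[1],ex[0]])
def f(n,u,v,z,nx,ny):
    w=1e3*wz(c,60+u/4-.375,v/4-.375,z); o=w-nx*ex-ny*ey; print(n,np.round(w,1),"-> nest origin",np.round(o,1))
f("keep end+",443,138,.045,29.5,15);f("keep end-",440,290,.045,29.5,-15);f("keep outer",468,290,.045,34.5,-15)
f("keep out+",470,138,.045,34.5,15);f("tab ends+",497,130,.066,45.5,9);f("tab end-",495,247,.066,45.5,-9)
f("block tr",173,103,.054,-24.5,28);f("block br",164,380,.054,-24.5,-28)
f("base",156,560,.012,-55,-70);f("nose",362,215,.054,17.5,0);f("drv",305,226,.046,0,0)
f("screw",180,22,.012,-49,64);f("screw",170,523,.012,-49,-64)
E
```

```text
keep end+ [563.8 -18.1] -> nest origin [533.4 -31.4]
keep end- [562.4 -48. ] -> nest origin [533.8 -31.3]
keep outer [567.9 -48.6] -> nest origin [534.3 -31.6]
keep out+ [569.1 -18.9] -> nest origin [533.7 -31.8]
tab ends+ [579.4 -23.5] -> nest origin [533.5 -29.8]
tab end- [578.6 -44.3] -> nest origin [533.7 -32.6]
block tr [510.7  -3.1] -> nest origin [533.5 -32.5]
block br [507.1 -58.6] -> nest origin [533.2 -32.1]
base [476.4 -97. ] -> nest origin [535.4 -30.4]
nose [550.5 -33.1] -> nest origin [533.  -32.1]
drv [535.6 -31.9] -> nest origin [535.6 -31.9]
screw [488.7  32.2] -> nest origin [533.8 -34.6]
screw [481.4 -88.7] -> nest origin [534.1 -27.7]
```

```bash
python3 - <<'E'
from h import *
c=wload("w4"); s=.64; g=c["img"].astype(int)
def tool(u,v,zt):
    w=wz(c,u,v,c["p"][2]-zt); t=c["M"].T@(np.append(w,c["p"][2]-zt)-c["p"]); return np.round(t[:2]*1e3,1)
hsv=cv2.cvtColor(c["img"],cv2.COLOR_RGB2HSV); m=(hsv[...,0]<22)&(hsv[...,1]>105)
for v in(10,40,70,100,120,150,180,210,230):
    x=[u for u in range(220,300) if m[v,u]]; print(v,x[0],x[-1],tool(x[0]-.5,v,.1553),tool(x[-1]+.5,v,.1553))
print("butt",tool(407*s,456*s,.1553))
E
```

```text
10 232 249 [ -11.6 -119.6] [  -4.1 -119.4]
40 232 259 [ -11.5 -106. ] [   0.  -105.8]
70 233 268 [-11.1 -93. ] [  3.7 -92.9]
100 232 278 [-11.6 -80.3] [  7.9 -80.2]
120 233 280 [-11.2 -71.9] [  8.8 -71.8]
150 235 280 [-10.6 -59.1] [  8.9 -59. ]
180 235 280 [-10.9 -45.9] [  9.2 -45.8]
210 237 280 [-10.3 -32. ] [  9.5 -31.9]
230 238 280 [-10.1 -22.1] [  9.7 -22.1]
butt [ 0.5 13. ]
```

```bash
python3 - <<'E'
from h import *
plan(.5696,-.193,.225,-4.3)
E
```

```text
--
{"x":-2.67,"y":1.91,"z":3.49,"roll":1.3},{"x":-2.62,"y":1.97,"z":3.49,"roll":1.3},
```

Emit:
move_arm(
  moves=[
    {"gripper": 0, "x": -2.67, "y": 1.9, "z": 3.5, "roll": 1.3},
    {"gripper": 0, "x": -2.62, "y": 2, "z": 3.5, "roll": 1.2},
    {"gripper": 0, "x": 0, "y": 0, "z": 0, "roll": 0},
    {"gripper": 0, "x": 0, "y": 0, "z": 0, "roll": 0},
  ],
)

```text
time_s: 5.22
eef_pos: [0.5686, -0.1956, 0.2252]
eef_rot: [0.0, 0.999, -0.04, 0.0]
wrist_force: [1.1, -0.6, -0.6]
opening: 0.217
```

```bash
python3 - <<'E'
from h import *
c=wshot("w5"); p,h,M,o=pose(); print(o["time_s"],p,h,o["opening"],o["wrist_force"])
im=c["img"]; crop=im[0:192,130:386]
save(cv2.resize(crop,(800,600),interpolation=cv2.INTER_CUBIC),"w5b.png")
E
```

```text
5.275 [ 0.56922412 -0.19542832  0.22590796] -4.5337940551047575 0.2179618215445294 [ 0.8662696  -0.66481335  0.51286844]
```

View pics/w5b.png

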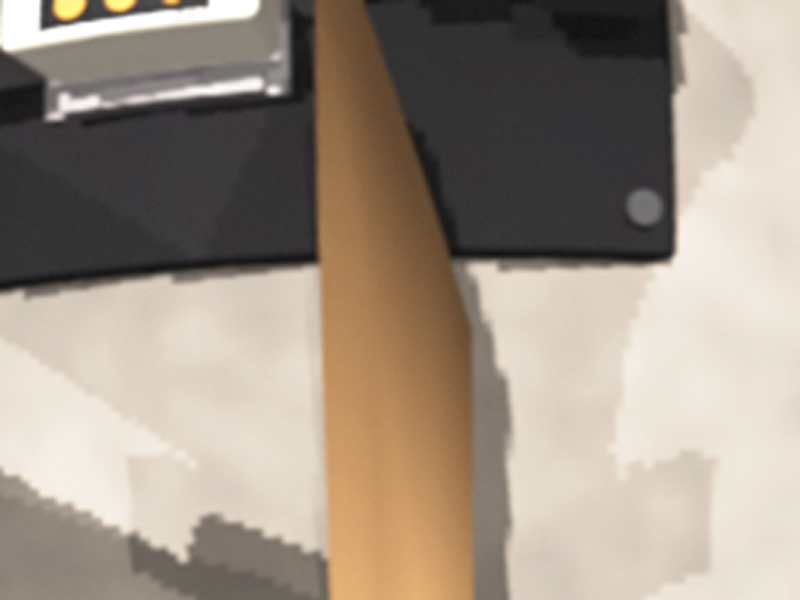

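Crop shows the wedge pointing at the gap, with its straight flank along x≈320. The base's front screw is at (644,207), which I'll use to check the nest pose from this pose.

```bash
python3 - <<'E'
from h import *
c=wload("w5"); h=np.radians(-3.4); ex=np.array([np.cos(h),np.sin(h)]); ey=np.array([-ex[1],ex[0]]); O=np.array([533.6,-31.6])
def n(u,v,z):
    w=1e3*wz(c,u,v,z)-O; return np.round([w@ex,w@ey],1)
print("screw (94,-64):",n(130+644*.32,207*.32,.012),"corner(100,-70)",n(130+673*.32,257*.32,.012),"drv corner (22.5,-31) top?",n(130+282*.32,18*.32,.046), "lip (22,-37,20)?",n(130+285*.32,92*.32,.02))
hsv=cv2.cvtColor(c["img"],cv2.COLOR_RGB2HSV); m=(hsv[...,0]<22)&(hsv[...,1]>105)
zt=c["p"][2]-.1553
for v in(5,20,40,60,80,100,130,160,185,210):
    x=[u for u in range(220,300) if m[v,u]]; print(v,x[0],x[-1],n(x[0]-.5,v,zt),n(x[-1]+.5,v,zt))
E
```

```text
screw (94,-64): [ 93.9 -59.1] corner(100,-70) [ 99.8 -69. ] drv corner (22.5,-31) top? [ 27.9 -31.2] lip (22,-37,20)? [ 25.2 -37.4]
5 231 247 [ 35.2 -39.5] [ 42.3 -39.9]
20 231 252 [ 35.1 -46.5] [ 44.2 -46.9]
40 231 260 [ 35.  -55.4] [ 47.4 -55.9]
60 231 266 [ 34.8 -64.2] [ 49.6 -64.6]
80 232 273 [ 35.1 -72.7] [ 52.3 -73.2]
100 233 278 [ 35.2 -81.2] [ 54.3 -81.6]
130 234 280 [ 35.3 -93.9] [ 55.  -94.3]
160 235 280 [  35.2 -106.8] [  54.9 -107.2]
185 235 280 [  34.7 -117.9] [  54.8 -118.3]
210 237 280 [  35.1 -129.5] [  54.8 -129.9]
```

Emit:
move_arm(
  moves=[
    {"gripper": 0, "x": 0.07, "y": 0, "z": 1.5, "roll": 0},
    {"gripper": 0, "x": 0, "y": 0, "z": 1.5, "roll": 0},
    {"gripper": 0, "x": 0, "y": 0, "z": 0, "roll": 0},
  ],
)

```text
time_s: 5.65
eef_pos: [0.5691, -0.1943, 0.1932]
eef_rot: [-0.001, 0.999, -0.039, -0.001]
wrist_force: [0.3, -0.1, -0.8]
opening: 0.219
```

```bash
python3 - <<'E'
from h import *
p,h,M,o=pose(); print(o["time_s"],p,h,o["opening"],o["wrist_force"])
E
```

```text
5.65 [ 0.56913682 -0.19426742  0.19318991] -4.497222193620381 0.21902539871130608 [ 0.28133311 -0.09866259 -0.79316202]
```

Emit:
move_arm(
  moves=[
    {"gripper": 0, "x": 0, "y": 0, "z": -0.15, "roll": 0},
    {"gripper": 0, "x": -0.03, "y": -1.5, "z": 0, "roll": 0},
    {"gripper": 0, "x": -0.03, "y": -1.5, "z": 0, "roll": 0},
    {"gripper": 0, "x": 0, "y": 0, "z": 0, "roll": 0},
  ],
)

```text
time_s: 6.15
eef_pos: [0.5711, -0.163, 0.1962]
eef_rot: [-0.0, 0.999, -0.038, -0.0]
wrist_force: [0.7, -0.3, 0.1]
opening: 0.221
```

Emit:
move_arm(
  moves=[
    {"gripper": 0, "x": -0.02, "y": -1, "z": 0, "roll": 0},
    {"gripper": 0, "x": 0, "y": 0, "z": 0, "roll": 0},
  ],
)

```text
time_s: 6.4
eef_pos: [0.5715, -0.1544, 0.1961]
eef_rot: [-0.0, 0.999, -0.039, -0.0]
wrist_force: [-2.0, -0.5, 0.0]
opening: 0.221
```

```bash
python3 - <<'E'
from h import *
p,h,M,o=pose(); print(o["time_s"],p,h,o["opening"],o["wrist_force"],o["torque"])
E
```

```text
6.4 [ 0.57150543 -0.1543969   0.19610135] -4.472095971378942 0.22142450616142786 [-1.95957991 -0.47907635  0.03261634] [-0.00810597  0.1965499   0.09144201]
```

Emit:
move_arm(
  moves=[
    {"gripper": 0, "x": -0.02, "y": -1, "z": 0, "roll": 0},
    {"gripper": 0, "x": -0.02, "y": -1, "z": 0, "roll": 0},
    {"gripper": 0, "x": 0, "y": 0, "z": 0, "roll": 0},
  ],
)

```text
time_s: 6.78
eef_pos: [0.5726, -0.135, 0.1961]
eef_rot: [0.0, 0.999, -0.039, -0.0]
wrist_force: [-2.4, -1.9, 0.1]
opening: 0.218
```

Emit:
move_arm(
  moves=[
    {"gripper": 0, "x": -0.02, "y": -1, "z": 0, "roll": 0},
    {"gripper": 0, "x": -0.02, "y": -1, "z": 0, "roll": 0},
    {"gripper": 0, "x": 0, "y": 0, "z": 0, "roll": 0},
  ],
)

```text
time_s: 7.15
eef_pos: [0.5738, -0.1149, 0.196]
eef_rot: [0.0, 0.999, -0.039, -0.0]
wrist_force: [-2.7, -2.7, -1.1]
opening: 0.215
```

Emit:
move_arm(
  moves=[
    {"gripper": 0, "x": -0.02, "y": -1, "z": 0, "roll": 0},
    {"gripper": 0, "x": 0, "y": 0, "z": 0, "roll": 0},
  ],
)

```text
time_s: 7.4
eef_pos: [0.5744, -0.1048, 0.196]
eef_rot: [-0.0, 0.999, -0.039, -0.0]
wrist_force: [-3.0, -1.2, -0.7]
opening: 0.22
```

```bash
python3 - <<'E'
from h import *
c=wshot("w6"); p,h,M,o=pose(); print(o["time_s"],p,h,o["opening"],o["wrist_force"],o["torque"])
O=np.array([533.6,-31.6]);h=np.radians(-3.4); ex=np.array([np.cos(h),np.sin(h)]); ey=np.array([-ex[1],ex[0]])
hsv=cv2.cvtColor(c["img"],cv2.COLOR_RGB2HSV); m=(hsv[...,0]<22)&(hsv[...,1]>105)
def n(u,v,z):
    w=1e3*wz(c,u,v,z)-O; return np.round([w@ex,w@ey],1)
for v in(60,80,100,130,160,185,210,230,250,270,290,300):
    x=[u for u in range(220,300) if m[v,u]]
    if len(x):print(v,x[0],x[-1],n(x[0]-.5,v,.038),n(x[-1]+.5,v,.038))
save(cv2.resize(c["img"][0:300,60:460],(800,600),interpolation=cv2.INTER_CUBIC),"w6b.png")
E
```

```text
7.45 [ 0.57438556 -0.1048486   0.19596604] -4.507388901214596 0.22142730609750216 [-2.74223825 -1.1229533   0.25970542] [-0.31149935  0.44872322  0.17591175]
60 231 265 [34.6 27.3] [49.3 26.9]
80 231 272 [34.4 18.6] [52.1 18.1]
100 233 276 [35.   9.9] [53.6  9.5]
160 234 281 [ 34.6 -16.2] [ 55.6 -16.6]
185 234 281 [ 34.1 -27.5] [ 55.5 -27.9]
210 235 281 [ 34.  -39.4] [ 55.6 -39.8]
230 236 281 [ 34.  -49.5] [ 55.7 -49.9]
250 239 280 [ 34.9 -60.2] [ 55.3 -60.6]
270 240 279 [ 34.8 -71.7] [ 54.9 -72.1]
290 241 269 [ 34.7 -84.2] [ 49.8 -84.4]
```

View pics/w6b.png

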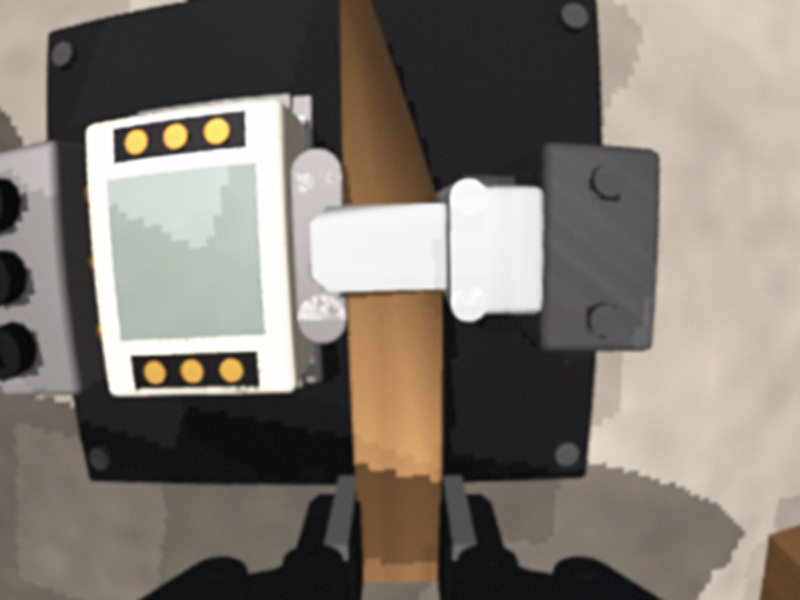

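The wedge is in the gap and the catch nose has pulled back off the driver. The bend shows at (437,190) and the butt at row 580, so the wedge's origin is about 11–16 mm short. I'll push another 0.9 cm, then release.

Emit:
move_arm(
  moves=[
    {"gripper": 0, "x": -0.02, "y": -0.9, "z": 0, "roll": 0},
    {"gripper": 0, "x": 0, "y": 0, "z": 0, "roll": 0},
    {"gripper": 0, "x": 0, "y": 0, "z": 0.1, "roll": 0},
    {"gripper": 40, "x": 0, "y": 0, "z": 0, "roll": 0},
    {"gripper": 40, "x": 0, "y": 0, "z": 0, "roll": 0},
  ],
)

```text
time_s: 8.07
eef_pos: [0.5757, -0.0961, 0.1956]
eef_rot: [-0.0, 0.999, -0.04, 0.001]
wrist_force: [-0.1, 0.3, -0.3]
opening: 0.402
```

Emit:
move_arm(
  moves=[
    {"gripper": 40, "x": 0, "y": 0, "z": 0, "roll": 0},
    {"gripper": 40, "x": 0, "y": 0, "z": -2, "roll": 0},
    {"gripper": 40, "x": 0, "y": 0, "z": -5, "roll": 0},
    {"gripper": 80, "x": 0, "y": 0, "z": -2, "roll": 0},
    {"gripper": 100, "x": 0, "y": 0, "z": 0, "roll": 0},
  ],
)

```text
time_s: 8.7
eef_pos: [0.5761, -0.0962, 0.2887]
eef_rot: [0.001, 0.999, -0.039, 0.003]
wrist_force: [-0.6, -0.0, -0.7]
opening: 0.809
```

```bash
python3 - <<'E'
from h import *
c=wshot("w7"); p,h,M,o=pose(); print(o["time_s"],p,h,o["opening"],o["wrist_force"])
O=np.array([533.6,-31.6]);h=np.radians(-3.4); ex=np.array([np.cos(h),np.sin(h)]); ey=np.array([-ex[1],ex[0]])
hsv=cv2.cvtColor(c["img"],cv2.COLOR_RGB2HSV); m=(hsv[...,0]<22)&(hsv[...,1]>95)
def n(u,v,z):
    w=1e3*wz(c,u,v,z)-O; return np.round([w@ex,w@ey],1)
for v in list(range(10,300,14)):
    x=[u for u in range(200,320) if m[v,u]]
    if len(x):print(v,x[0],x[-1],n(x[0]-.5,v,.038),n(x[-1]+.5,v,.038))
rr=np.where(m[:,235:265].sum(1)>8)[0]; print("rows",rr.min(),rr.max(),n(250,rr.max()+.5,.038),n(240,rr.min(),.038))
save(cv2.resize(c["img"][0:300,60:460],(800,600),interpolation=cv2.INTER_CUBIC),"w7b.png")
E
```

```text
8.75 [ 0.57541998 -0.09600537  0.28670186] -4.507303524391258 0.8909527097271056 [-0.53402273 -0.37244497 -0.50974059]
38 240 243 [35.7 66.1] [38.6 66. ]
52 238 250 [34.1 55.4] [43.5 55.1]
66 238 254 [33.8 44.8] [46.2 44.4]
80 238 259 [33.6 34.3] [49.6 33.8]
94 200 264 [ 5.3 25.3] [53.  23.4]
108 241 266 [35.3 13.4] [54.3 13. ]
150 241 268 [ 34.4 -18. ] [ 55.3 -18.4]
164 203 269 [  4.9 -27.8] [ 55.9 -29.2]
178 241 269 [ 33.6 -39.6] [ 55.8 -40.1]
192 241 269 [ 33.2 -50.8] [ 55.7 -51.3]
206 243 268 [ 34.3 -62.4] [ 54.8 -62.8]
rows 42 219 [ 39.9 -74. ] [36. 63.]
```

View pics/w7b.png

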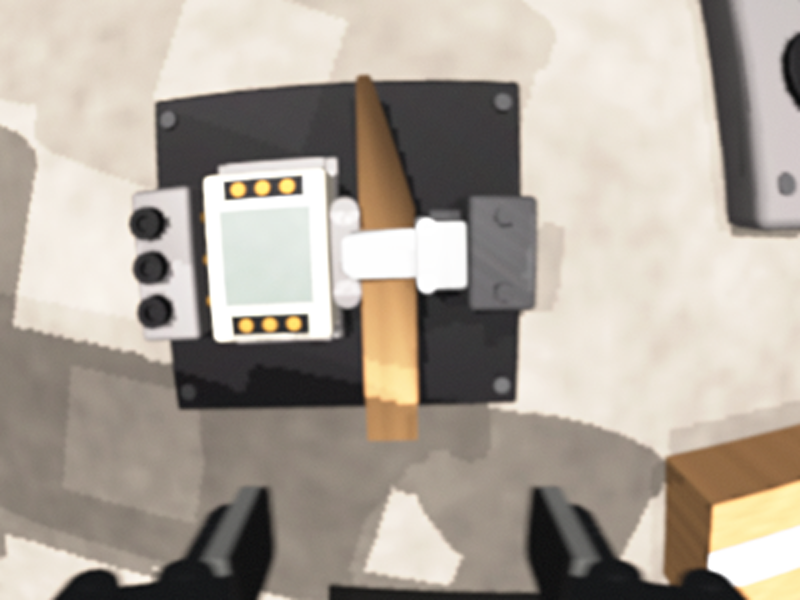

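The wedge is seated, with its butt at about nest y −74 and its nose at +66, so the origin is 4 mm short, mid-window. The catch nose at (342,255) is clear of the driver's edge at x≈333. Next is the driver grasp.

```bash
python3 - <<'E'
from h import *
c=wload("w7")
g=lambda u,v,z:1e3*wz(c,60+u/2-.25,v/2-.25,z)
S=[g(168,119,.012),g(188,391,.012),g(503,102,.012),g(503,386,.012)]
print("screws",np.round(S,1).tolist(),"head",[np.round(np.degrees(np.arctan2(*(b-a)[::-1])),1) for a,b in((S[1],S[0]),(S[3],S[2]),(S[1],S[3]),(S[0],S[2]))], "centre->nest O", np.round(np.mean(S,0)-22.5*np.array([.998,-.059]),1))
D=[g(204,178,.046),g(327,167,.046),g(336,338,.046),g(214,343,.046)]
print("drv",np.round(D,1).tolist(),np.round(np.mean(D,0),1),"head",[np.round(np.degrees(np.arctan2(*(b-a)[::-1])),1) for a,b in((D[3],D[0]),(D[2],D[1]))])
p,h,M,o=pose(); print("q",np.round(o["q"],2),p,h)
d=np.round(np.mean(D,0),1)/1e3
plan(.5348,-.032,.27,86.6); plan(.5348,-.032,.27,-93.4)
E
```

```text
screws [[489.4, 32.2], [482.2, -88.7], [629.6, 23.8], [623.1, -97.8]] head [np.float64(86.6), np.float64(86.9), np.float64(-3.7), np.float64(-3.4)] centre->nest O [533.6 -31.3]
drv [[514.3, 0.7], [559.5, -1.3], [556.8, -63.4], [510.1, -61.0]] [535.2 -31.3] head [np.float64(86.1), np.float64(87.5)]
q [-0.37  0.33  1.68  0.    1.13 -0.29] [ 0.57541998 -0.09600537  0.28670186] -4.507303524391258
--
{"x":-0.46,"y":-0.61,"z":0.17,"roll":-9.1},{"x":-0.35,"y":-0.67,"z":0.17,"roll":-9.1},{"x":-0.24,"y":-0.72,"z":0.17,"roll":-9.1},{"x":-0.13,"y":-0.75,"z":0.17,"roll":-9.1},{"x":-0.01,"y":-0.76,"z":0.17,"roll":-9.1},--
{"x":0.11,"y":-0.75,"z":0.17,"roll":-9.1},{"x":0.23,"y":-0.72,"z":0.17,"roll":-9.1},{"x":0.34,"y":-0.68,"z":0.17,"roll":-9.1},{"x":0.45,"y":-0.61,"z":0.17,"roll":-9.1},{"x":0.54,"y":-0.54,"z":0.17,"roll":-9.1},
--
{"x":-0.46,"y":-0.61,"z":0.17,"roll":8.9},{"x":-0.54,"y":-0.53,"z":0.17,"roll":8.9},{"x":-0.62,"y":-0.44,"z":0.17,"roll":8.9},{"x":-0.68,"y":-0.34,"z":0.17,"roll":8.9},{"x":-0.72,"y":-0.23,"z":0.17,"roll":8.9},--
{"x":-0.75,"y":-0.11,"z":0.17,"roll":8.9},{"x":-0.76,"y":0.00,"z":0.17,"roll":8.9},{"x":-0.75,"y":0.12,"z":0.17,"roll":8.9},{"x":-0.72,"y":0.23,"z":0.17,"roll":8.9},{"x":-0.68,"y":0.34,"z":0.17,"roll":8.9},
```

Emit:
move_arm(
  moves=[
    {"gripper": 100, "x": -2.28, "y": -3.05, "z": 0, "roll": 0},
    {"gripper": 100, "x": -2.28, "y": -3.05, "z": 0, "roll": 0},
    {"gripper": 100, "x": 0, "y": 0, "z": 0, "roll": -10.1},
    {"gripper": 100, "x": 0, "y": 0, "z": 0, "roll": -10.1},
    {"gripper": 100, "x": 0, "y": 0, "z": 0, "roll": -10.1},
  ],
)

```text
time_s: 9.38
eef_pos: [0.5338, -0.0312, 0.2838]
eef_rot: [-0.001, 0.974, 0.226, -0.001]
wrist_force: [0.4, -0.4, 0.3]
opening: 1.002
```

Emit:
move_arm(
  moves=[
    {"gripper": 100, "x": 0, "y": 0, "z": 0, "roll": -10.1},
    {"gripper": 100, "x": 0, "y": 0, "z": 0, "roll": -10.1},
    {"gripper": 100, "x": 0, "y": 0, "z": 0, "roll": -10.1},
    {"gripper": 100, "x": 0, "y": 0, "z": 0, "roll": -10.1},
    {"gripper": 100, "x": 0, "y": 0, "z": 0, "roll": -10.1},
  ],
)

```text
time_s: 10.0
eef_pos: [0.5338, -0.0314, 0.2837]
eef_rot: [-0.001, 0.785, 0.62, -0.001]
wrist_force: [1.0, -0.3, -0.4]
opening: 0.999
```

Emit:
move_arm(
  moves=[
    {"gripper": 100, "x": 0, "y": 0, "z": 0, "roll": -10.1},
    {"gripper": 100, "x": 0, "y": 0, "z": 0, "roll": 0},
    {"gripper": 100, "x": 0, "y": 0, "z": 0, "roll": 0},
  ],
)

```text
time_s: 10.38
eef_pos: [0.5342, -0.0315, 0.2845]
eef_rot: [-0.001, 0.73, 0.683, -0.0]
wrist_force: [0.2, -0.9, -0.3]
opening: 1.002
```

```bash
python3 - <<'E'
from h import *
c=wshot("w8"); p,h,M,o=pose(); print(o["time_s"],p,h,o["opening"])
plan(.5348,-.0315,.235,86.6)
# driver PCB-white outline centre in this view (image right = +y)
hsv=cv2.cvtColor(c["img"],cv2.COLOR_RGB2HSV); 
for P in((.5348,-.0315,.046),(.512,-.0315,.046),(.5348,.03,.046)): print("expect px",np.round(wproj(c,P)))
u,v=wproj(c,(.5348,-.0315,.046)); v=int(v)
for dv in(-12,8):
    print(c["img"][v+dv,int(u)-75:int(u)+76:3].min(1).tolist())
E
```

```text
10.425 [ 0.53424443 -0.03149392  0.28465408] 86.2311898809418 1.001424943773425
--
{"x":0.00,"y":0.06,"z":4.97,"roll":-0.4},
expect px [259. 212.]
expect px [257. 182.]
expect px [340. 206.]
[47, 50, 48, 50, 51, 51, 49, 48, 47, 47, 24, 99, 161, 35, 59, 44, 145, 165, 102, 121, 121, 120, 119, 99, 88, 143, 183, 182, 184, 186, 187, 187, 188, 187, 253, 208, 72, 93, 63, 243, 172, 52, 55, 55, 54, 54, 53, 53, 53, 53, 54]
[55, 28, 31, 29, 29, 30, 32, 28, 29, 28, 29, 79, 136, 63, 18, 20, 65, 161, 95, 86, 89, 90, 87, 89, 87, 180, 182, 183, 182, 198, 205, 205, 203, 208, 255, 211, 26, 29, 59, 143, 67, 38, 50, 49, 51, 49, 48, 50, 50, 50, 49]
```

Emit:
move_arm(
  moves=[
    {"gripper": 100, "x": 0.05, "y": 0.05, "z": 4, "roll": -0.4},
    {"gripper": 100, "x": 0, "y": 0, "z": 3, "roll": 0},
    {"gripper": 100, "x": 0, "y": 0, "z": 1.1, "roll": 0},
    {"gripper": 100, "x": 0, "y": 0, "z": 0, "roll": 0},
  ],
)

```text
time_s: 10.92
eef_pos: [0.5349, -0.0311, 0.2038]
eef_rot: [-0.001, 0.727, 0.687, -0.0]
wrist_force: [0.4, 0.5, -0.0]
opening: 0.998
```

Emit:
move_arm(
  moves=[
    {"gripper": 0, "x": 0, "y": 0, "z": 0, "roll": 0},
    {"gripper": 0, "x": 0, "y": 0, "z": 0, "roll": 0},
    {"gripper": 0, "x": 0, "y": 0, "z": 0, "roll": 0},
    {"gripper": 0, "x": 0, "y": 0, "z": 0, "roll": 0},
  ],
)

```text
time_s: 11.42
eef_pos: [0.5359, -0.0314, 0.2062]
eef_rot: [0.001, 0.727, 0.687, 0.001]
wrist_force: [-1.2, -0.2, 6.0]
opening: 0.703
```

```bash
python3 - <<'E'
from h import *
p,h,M,o=pose(); print(o["time_s"],p,h,o["opening"],o["wrist_force"],o["torque"])
E
```

```text
11.425 [ 0.53594466 -0.03135095  0.20616507] 86.78352131033378 0.70260608844273 [-1.17056464 -0.17383587  5.97698345] [-0.03905205  0.13016301 -0.02038261]
```

Emit:
move_arm(
  moves=[
    {"gripper": 0, "x": 0, "y": 0, "z": -0.6, "roll": 0},
    {"gripper": 0, "x": 0, "y": 0, "z": -0.6, "roll": 0},
  ],
)

```text
time_s: 11.68
eef_pos: [0.535, -0.031, 0.2168]
eef_rot: [0.0, 0.727, 0.687, 0.0]
wrist_force: [0.4, 0.2, -1.5]
opening: 0.702
```

Emit:
move_arm(
  moves=[
    {"gripper": 0, "x": 0, "y": 0, "z": -1, "roll": 0},
    {"gripper": 0, "x": 0, "y": 0, "z": -1, "roll": 0},
    {"gripper": 0, "x": 0, "y": 0, "z": 0, "roll": 0},
  ],
)

```text
time_s: 12.05
eef_pos: [0.5355, -0.0312, 0.2374]
eef_rot: [0.001, 0.727, 0.687, 0.001]
wrist_force: [-0.6, -0.7, -1.9]
opening: 0.702
```

Emit:
move_arm(
  moves=[
    {"gripper": 0, "x": 0, "y": 0, "z": -3, "roll": 0},
    {"gripper": 0, "x": 0, "y": 0, "z": -4, "roll": 0},
    {"gripper": 0, "x": 0, "y": 0, "z": -2, "roll": 0},
    {"gripper": 0, "x": 0, "y": 0, "z": 0, "roll": 0},
  ],
)

```text
time_s: 12.55
eef_pos: [0.5356, -0.0312, 0.3277]
eef_rot: [0.002, 0.727, 0.687, 0.001]
wrist_force: [-0.9, 0.1, -2.4]
opening: 0.7
```

```bash
python3 - <<'E'
from h import *
p,h,M,o=pose(); print(o["time_s"],p,h,o["opening"],o["wrist_force"])
# mat corners earlier: centre, orientation
m=np.array([[534,-206],[648,-222],[630,-358],[514,-342]]); print(m.mean(0))
plan(.581,-.282,.30,86.6)
E
```

```text
12.55 [ 0.53555355 -0.03124349  0.32774467] 86.7890509393502 0.700001106469875 [-0.85103873  0.06071176 -2.44992555]
[ 581.5 -282. ]
--
{"x":-4.96,"y":1.19,"z":0.55,"roll":0.0},{"x":-4.96,"y":1.19,"z":0.55,"roll":0.0},{"x":-4.95,"y":1.19,"z":0.55,"roll":0.0},{"x":-4.95,"y":1.20,"z":0.55,"roll":0.0},{"x":-4.95,"y":1.20,"z":0.55,"roll":0.0},
```

Emit:
move_arm(
  moves=[
    {"gripper": 0, "x": -4.95, "y": 1.2, "z": 0.5, "roll": 0},
    {"gripper": 0, "x": -4.95, "y": 1.2, "z": 0.5, "roll": 0},
    {"gripper": 0, "x": -4.95, "y": 1.2, "z": 0.5, "roll": 0},
    {"gripper": 0, "x": -4.95, "y": 1.2, "z": 0.5, "roll": 0},
    {"gripper": 0, "x": -4.95, "y": 1.2, "z": 0.5, "roll": 0},
  ],
)

```text
time_s: 13.18
eef_pos: [0.5806, -0.2828, 0.2986]
eef_rot: [-0.002, 0.727, 0.687, -0.0]
wrist_force: [0.8, 1.3, -1.3]
opening: 0.698
```

Emit:
move_arm(
  moves=[
    {"gripper": 0, "x": 0, "y": 0, "z": 4, "roll": 0},
    {"gripper": 0, "x": 0, "y": 0, "z": 4, "roll": 0},
    {"gripper": 0, "x": 0, "y": 0, "z": 1.5, "roll": 0},
    {"gripper": 0, "x": 0, "y": 0, "z": 0, "roll": 0},
  ],
)

```text
time_s: 13.68
eef_pos: [0.5804, -0.281, 0.2043]
eef_rot: [-0.002, 0.727, 0.687, -0.0]
wrist_force: [-0.2, 0.2, -1.0]
opening: 0.702
```

```bash
python3 - <<'E'
from h import *
p,h,M,o=pose(); print(o["time_s"],p,h,o["opening"],o["wrist_force"])
E
```

```text
13.675 [ 0.58041406 -0.28098491  0.20427244] 86.8003806629762 0.7022628881118527 [-0.20448019  0.23983195 -1.04959576]
```

Emit:
move_arm(
  moves=[
    {"gripper": 0, "x": 0, "y": 0, "z": 0.5, "roll": 0},
    {"gripper": 0, "x": 0, "y": 0, "z": 0.4, "roll": 0},
    {"gripper": 0, "x": 0, "y": 0, "z": 0, "roll": 0},
  ],
)

```text
time_s: 14.05
eef_pos: [0.5812, -0.2815, 0.1977]
eef_rot: [0.0, 0.727, 0.687, 0.0]
wrist_force: [0.4, 0.7, -1.6]
opening: 0.702
```

Emit:
move_arm(
  moves=[
    {"gripper": 0, "x": 0, "y": 0, "z": 0.2, "roll": 0},
    {"gripper": 0, "x": 0, "y": 0, "z": 0, "roll": 0},
  ],
)

```text
time_s: 14.3
eef_pos: [0.581, -0.2815, 0.1953]
eef_rot: [0.0, 0.727, 0.687, 0.0]
wrist_force: [-0.4, 0.1, -1.7]
opening: 0.703
```

Emit:
move_arm(
  moves=[
    {"gripper": 0, "x": 0, "y": 0, "z": 0.15, "roll": 0},
    {"gripper": 0, "x": 0, "y": 0, "z": 0.1, "roll": 0},
    {"gripper": 0, "x": 0, "y": 0, "z": 0, "roll": 0},
  ],
)

```text
time_s: 14.68
eef_pos: [0.5811, -0.2816, 0.1932]
eef_rot: [-0.0, 0.727, 0.687, -0.0]
wrist_force: [-2.0, 1.3, 4.7]
opening: 0.703
```

Emit:
move_arm(
  moves=[
    {"gripper": 100, "x": 0, "y": 0, "z": 0, "roll": 0},
    {"gripper": 100, "x": 0, "y": 0, "z": 0, "roll": 0},
    {"gripper": 100, "x": 0, "y": 0, "z": -4, "roll": 0},
    {"gripper": 100, "x": 0, "y": 0, "z": -4, "roll": 0},
    {"gripper": 100, "x": 0, "y": 0, "z": 0, "roll": 10},
  ],
)

```text
time_s: 15.3
eef_pos: [0.5825, -0.2826, 0.2773]
eef_rot: [0.004, 0.785, 0.62, 0.001]
wrist_force: [-0.3, -0.0, -0.3]
opening: 1.0
```

Emit:
move_arm(
  moves=[
    {"gripper": 100, "x": 0, "y": 0, "z": 0, "roll": 10},
    {"gripper": 100, "x": 0, "y": 0, "z": 0, "roll": 10},
    {"gripper": 100, "x": 0, "y": 0, "z": 0, "roll": 10},
    {"gripper": 100, "x": 0, "y": 0, "z": 0, "roll": 10},
    {"gripper": 100, "x": 0, "y": 0, "z": 0, "roll": 10},
  ],
)

```text
time_s: 15.92
eef_pos: [0.5811, -0.2816, 0.2726]
eef_rot: [0.0, 0.973, 0.229, 0.0]
wrist_force: [0.2, -0.4, 0.1]
opening: 1.001
```

Emit:
move_arm(
  moves=[
    {"gripper": 100, "x": 0, "y": 0, "z": 0, "roll": 10},
    {"gripper": 100, "x": 0, "y": 0, "z": 0, "roll": 10},
    {"gripper": 100, "x": 0, "y": 0, "z": 0, "roll": 10},
    {"gripper": 100, "x": 0, "y": 0, "z": 0, "roll": 0},
  ],
)

```text
time_s: 16.42
eef_pos: [0.5811, -0.2816, 0.2726]
eef_rot: [0.0, 1.0, -0.027, 0.0]
wrist_force: [0.5, 0.7, -0.2]
opening: 0.999
```

```bash
python3 - <<'E'
from h import *
c=wshot("w9"); p,h,M,o=pose(); print(o["time_s"],p,h,o["opening"],o["wrist_force"])
hsv=cv2.cvtColor(c["img"],cv2.COLOR_RGB2HSV); m=((hsv[...,2]>150)&(hsv[...,1]<60)).astype(np.uint8)
u,v=map(int,wproj(c,(.581,-.2815,.033))); print(u,v)
box=np.zeros_like(m); box[max(v-80,0):v+80,u-60:u+60]=1
cs,_=cv2.findContours(m*box,0,1)
for k in sorted(cs,key=cv2.contourArea)[-2:]:
    ap=cv2.approxPolyDP(k,5,True)[:,0]; print(cv2.contourArea(k),[(a.tolist(),np.round(1e3*wz(c,*a,.033),1).tolist()) for a in ap])
E
```

```text
16.475 [ 0.58104193 -0.28156088  0.2726066 ] -3.0050753170675333 1.0010708201362226 [-1.30486463  0.23242703  0.06862178]
259 210
1969.0 [([318, 265], [626.6, -332.5]), ([314, 275], [623.6, -342.1]), ([239, 268], [561.5, -331.1]), ([234, 277], [556.5, -339.8]), ([221, 269], [546.5, -331.5]), ([224, 274], [548.4, -336.5]), ([214, 279], [539.3, -341.4]), ([203, 274], [530.6, -336.1]), ([213, 269], [539.8, -331.3]), ([205, 267], [533.3, -329.2]), ([199, 289], [524.7, -351.7]), ([318, 289], [627.6, -357.2])]
4357.0 [([285, 162], [601.4, -245.5]), ([231, 163], [562.6, -244.1]), ([230, 245], [556.2, -309.4]), ([237, 246], [561.6, -310.6]), ([240, 235], [564.8, -301.0]), ([274, 235], [591.2, -302.5]), ([278, 246], [594.0, -312.3]), ([285, 245], [599.6, -311.8])]
```

Emit:
move_arm(
  moves=[
    {"gripper": 100, "x": 0, "y": 0, "z": 4, "roll": 0.4},
    {"gripper": 100, "x": 0, "y": 0, "z": 3, "roll": 0},
    {"gripper": 100, "x": 0, "y": 0, "z": 1, "roll": 0},
    {"gripper": 100, "x": 0, "y": 0, "z": 0, "roll": 0},
    {"gripper": 0, "x": 0, "y": 0, "z": 0, "roll": 0},
  ],
)

```text
time_s: 17.1
eef_pos: [0.5817, -0.282, 0.1943]
eef_rot: [0.001, 1.0, -0.031, 0.001]
wrist_force: [0.9, 0.7, 0.1]
opening: 0.813
```

Emit:
move_arm(
  moves=[
    {"gripper": 0, "x": 0, "y": 0, "z": 0, "roll": 0},
    {"gripper": 0, "x": 0, "y": 0, "z": 0, "roll": 0},
    {"gripper": 0, "x": 0, "y": 0, "z": 0, "roll": 0},
    {"gripper": 0, "x": 0, "y": 0, "z": 0, "roll": 0},
  ],
)

```text
time_s: 17.6
eef_pos: [0.5817, -0.282, 0.1944]
eef_rot: [0.001, 1.0, -0.031, 0.001]
wrist_force: [-0.5, -0.2, 6.5]
opening: 0.51
```

Emit:
move_arm(
  moves=[
    {"gripper": 0, "x": 0, "y": 0, "z": -3, "roll": 0},
    {"gripper": 0, "x": 0, "y": 0, "z": -6, "roll": 0},
    {"gripper": 0, "x": 0, "y": 0, "z": -5, "roll": 0},
    {"gripper": 0, "x": 0, "y": 0, "z": 0, "roll": 0},
  ],
)

```text
time_s: 18.1
eef_pos: [0.5824, -0.2824, 0.3387]
eef_rot: [0.003, 0.999, -0.031, 0.004]
wrist_force: [-0.1, 0.1, -2.0]
opening: 0.504
```

```bash
python3 - <<'E'
from h import *
p,h,M,o=pose(); print(o["time_s"],p,h,o["opening"],o["wrist_force"],o["q"])
plan(.43,.19,.34,-3)
E
```

```text
18.1 [ 0.58239775 -0.28241532  0.33867025] -3.59228315224332 0.5043519951842257 [-0.08524484  0.11462234 -2.01484085] [-6.34539569e-01  3.95098169e-01  1.47559454e+00  5.51618866e-05
  1.26053442e+00 -5.71834635e-01]
--
{"x":-2.02,"y":-5.13,"z":-0.01,"roll":-0.1},{"x":-2.01,"y":-5.13,"z":-0.01,"roll":-0.1},{"x":-2.01,"y":-5.14,"z":-0.01,"roll":-0.1},{"x":-2.00,"y":-5.14,"z":-0.01,"roll":-0.1},{"x":-2.00,"y":-5.14,"z":-0.01,"roll":-0.1},--
{"x":-1.99,"y":-5.14,"z":-0.01,"roll":-0.1},{"x":-1.98,"y":-5.15,"z":-0.01,"roll":-0.1},{"x":-1.98,"y":-5.15,"z":-0.01,"roll":-0.1},{"x":-1.97,"y":-5.15,"z":-0.01,"roll":-0.1},
```

Emit:
move_arm(
  moves=[
    {"gripper": 0, "x": -2, "y": -5.13, "z": 0, "roll": 0},
    {"gripper": 0, "x": -2, "y": -5.13, "z": 0, "roll": 0},
    {"gripper": 0, "x": -2, "y": -5.13, "z": 0, "roll": 0},
    {"gripper": 0, "x": -2, "y": -5.13, "z": 0, "roll": 0},
    {"gripper": 0, "x": -2, "y": -5.13, "z": 0, "roll": 0},
  ],
)

```text
time_s: 18.73
eef_pos: [0.4959, -0.0175, 0.3312]
eef_rot: [-0.0, 0.999, -0.032, -0.001]
wrist_force: [0.3, 0.5, -2.5]
opening: 0.506
```

Emit:
move_arm(
  moves=[
    {"gripper": 0, "x": -2, "y": -5.13, "z": 0, "roll": 0},
    {"gripper": 0, "x": -2, "y": -5.13, "z": 0, "roll": 0},
    {"gripper": 0, "x": -2, "y": -5.13, "z": 0, "roll": 0},
    {"gripper": 0, "x": -2, "y": -5.13, "z": 0, "roll": 0},
    {"gripper": 0, "x": 0, "y": 0, "z": 0, "roll": 0},
  ],
)

```text
time_s: 19.35
eef_pos: [0.4282, 0.1934, 0.3313]
eef_rot: [-0.0, 1.0, -0.029, -0.001]
wrist_force: [0.0, 0.1, -1.8]
opening: 0.507
```

```bash
python3 - <<'E'
from h import *
c=wshot("w10"); p,h,M,o=pose(); print(o["time_s"],p,h,o["opening"],o["wrist_force"])
save(cv2.resize(c["img"][10:310,60:460],(800,600),interpolation=cv2.INTER_CUBIC),"w10b.png")
E
```

```text
19.4 [0.42913551 0.19186804 0.33142849] -3.3724466489823812 0.5053631153956539 [ 0.40471833 -0.56111382 -1.82175177]
```

View pics/w10b.png

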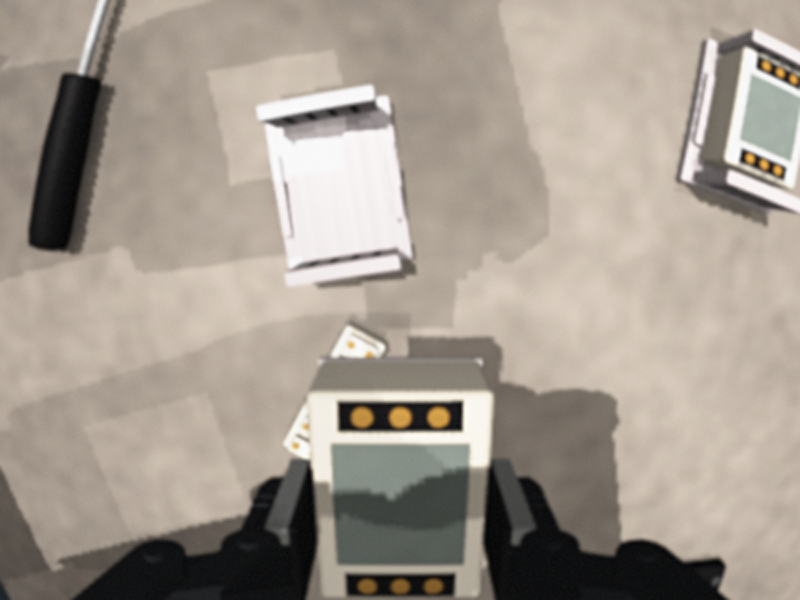

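The empty stand's plate tops are far (257,105)–(378,101) and near (286,272)–(402,271). The held driver's top is at (310,393)–(493,390) and down to row 598. Working out both poses now.

```bash
python3 - <<'E'
from h import *
c=wload("w10")
g=lambda u,v,z:1e3*wz(c,60+u/2-.25,10+v/2-.25,z)
hd=lambda a,b:round(float(np.degrees(np.arctan2(*(b-a)[::-1]))),1)
F=[g(257,105,.046),g(373,87,.046),g(262,120,.046),g(378,101,.046)]; N=[g(286,272,.046),g(399,257,.046),g(290,285,.046),g(402,271,.046)]
print(np.round(F,1).tolist(),np.round(N,1).tolist())
print("centre",np.round((np.mean(F,0)+np.mean(N,0))/2,1),"x-heads",hd(F[0],F[1]),hd(F[2],F[3]),hd(N[0],N[1]),hd(N[2],N[3]),"y",hd(np.mean(N,0),np.mean(F,0)),"dist(74)",np.linalg.norm(np.mean(F,0)-np.mean(N,0)))
# floor-level outer: 
z=c["p"][2]-.1614
D=[g(310,393,z),g(493,390,z),g(485,597,z),g(318,598,z)]
print("drv",np.round(D,1).tolist(),"centre",np.round(np.mean(D,0),1),"tcp",np.round(c["p"]*1e3,1),"heads x",hd(D[0],D[1]),"y",hd(D[3],D[0]),hd(D[2],D[1]))
E
```

```text
[[373.3, 313.5], [423.2, 316.4], [375.1, 306.6], [425.0, 310.1]] [[380.3, 239.2], [429.9, 242.4], [381.6, 233.3], [430.8, 236.2]]
centre [402.4 274.7] x-heads 3.3 4.1 3.7 3.4 y 95.0 dist(74) 74.1621251650083
drv [[408.5, 226.1], [451.6, 224.4], [450.0, 162.6], [403.2, 164.8]] centre [428.3 194.5] tcp [428.2 193.4 331.3] heads x -2.2 y 85.0 88.5
```

```bash
python3 - <<'E'
from h import *
p,h,M,o=pose(); print(p,h)
plan(.4023,.274,.27,4.2)
E
```

```text
[0.42913551 0.19186804 0.33142849] -3.3724466489823812
--
{"x":-1.58,"y":-4.02,"z":3.07,"roll":-3.8},{"x":-1.31,"y":-4.12,"z":3.07,"roll":-3.8},
```

Emit:
move_arm(
  moves=[
    {"gripper": 0, "x": -1.58, "y": -4.02, "z": 0, "roll": -3.8},
    {"gripper": 0, "x": -1.31, "y": -4.12, "z": 2, "roll": -3.8},
    {"gripper": 0, "x": 0, "y": 0, "z": 4, "roll": 0},
    {"gripper": 0, "x": 0, "y": 0, "z": 0, "roll": 0},
    {"gripper": 0, "x": 0, "y": 0, "z": 0, "roll": 0},
  ],
)

```text
time_s: 20.02
eef_pos: [0.4049, 0.272, 0.2733]
eef_rot: [0.0, 0.999, 0.034, 0.0]
wrist_force: [0.2, -0.4, -1.6]
opening: 0.507
```

```bash
python3 - <<'E'
from h import *
c=wshot("w11"); p,h,M,o=pose(); print(o["time_s"],c["p"],p,h,o["opening"],o["wrist_force"])
g=cv2.cvtColor(c["img"],cv2.COLOR_RGB2GRAY)
def toolpx(x,y,z): 
    P=c["p"]+c["M"]@np.array([x,y,z]); return np.round(wproj(c,P),1)
zt=c["p"][2]
print("plate expected px (tool frame, stand centred):",[toolpx(x,-y,zt-.046).tolist() for x in(-.025,.025) for y in(.034,.040)])
print("drv top far corners px",[toolpx(x,-.031,.1614).tolist() for x in(-.0225,.0225)], "bot",[toolpx(x,-.031,.1914).tolist() for x in(-.0225,.0225)])
for u in(240,260,280): print(u,[(v,int(g[v,u])) for v in range(60,190,2)])
P=toolpx(0,-.037,zt-.046); v=int(P[1]); print("row",v,[(u,int(g[v,u])) for u in range(195,325,2)])
E
```

```text
20.075 [0.40489693 0.27195806 0.27329532] [0.40516659 0.27214623 0.27392485] 3.8925979428754496 0.5049457949145717 [ 0.46166568  0.32714387 -2.31308955]
plate expected px (tool frame, stand centred): [[222.8, 170.2], [222.5, 161.5], [296.1, 170.2], [296.4, 161.5]]
drv top far corners px [[211.7, 207.2], [306.9, 207.2]] bot [[219.8, 189.3], [299.0, 189.3]]
240 [(60, 162), (62, 163), (64, 164), (66, 168), (68, 169), (70, 167), (72, 162), (74, 159), (76, 157), (78, 155), (80, 153), (82, 156), (84, 157), (86, 158), (88, 164), (90, 167), (92, 169), (94, 172), (96, 173), (98, 173), (100, 176), (102, 178), (104, 179), (106, 179), (108, 180), (110, 177), (112, 175), (114, 174), (116, 172), (118, 172), (120, 173), (122, 174), (124, 176), (126, 175), (128, 176), (130, 176), (132, 176), (134, 177), (136, 179), (138, 178), (140, 179), (142, 179), (144, 172), (146, 159), (148, 163), (150, 111), (152, 111), (154, 113), (156, 214), (158, 239), (160, 238), (162, 237), (164, 227), (166, 234), (168, 239), (170, 239), (172, 236), (174, 227), (176, 227), (178, 226), (180, 226), (182, 226), (184, 226), (
[... 1639 characters left out ...]
74), (209, 174), (211, 172), (213, 166), (215, 172), (217, 213), (219, 237), (221, 238), (223, 236), (225, 237), (227, 237), (229, 233), (231, 216), (233, 195), (235, 219), (237, 218), (239, 219), (241, 220), (243, 214), (245, 195), (247, 182), (249, 181), (251, 179), (253, 178), (255, 179), (257, 176), (259, 170), (261, 161), (263, 194), (265, 232), (267, 222), (269, 211), (271, 205), (273, 199), (275, 199), (277, 202), (279, 203), (281, 185), (283, 157), (285, 156), (287, 159), (289, 161), (291, 220), (293, 189), (295, 155), (297, 155), (299, 155), (301, 155), (303, 157), (305, 156), (307, 155), (309, 156), (311, 157), (313, 163), (315, 179), (317, 181), (319, 179), (321, 167), (323, 150)]
```

Emit:
move_arm(
  moves=[
    {"gripper": 0, "x": -0.33, "y": -0.26, "z": 0, "roll": -0.4},
    {"gripper": 0, "x": 0, "y": 0, "z": 2.5, "roll": 0},
    {"gripper": 0, "x": 0, "y": 0, "z": 0, "roll": 0},
    {"gripper": 0, "x": 0, "y": 0, "z": 0, "roll": 0},
  ],
)

```text
time_s: 20.58
eef_pos: [0.4009, 0.2753, 0.2487]
eef_rot: [-0.0, 0.999, 0.038, 0.001]
wrist_force: [-0.3, -0.3, -2.0]
opening: 0.504
```

```bash
python3 - <<'E'
from h import *
c=wshot("w12"); p,h,M,o=pose(); print(o["time_s"],c["p"],p,h,o["wrist_force"])
T=ctrl.camera("top"); S=ctrl.camera("side"); 
a=cv2.resize(c["img"][100:260,170:350],(450,400),interpolation=cv2.INTER_CUBIC)
u,v=map(int,proj(S,(.402,.275,.05))); b=cv2.resize(S["img"][v-30:v+34,u-28:u+28],(350,400),interpolation=cv2.INTER_CUBIC)
save(np.hstack([a,b]),"w12b.png")
E
```

```text
20.625 [0.4008892  0.27529285 0.2487017 ] [0.40099189 0.27536401 0.24883755] 4.390624332512334 [-0.53050337 -0.53605019 -1.81582547]
```

View pics/w12b.png

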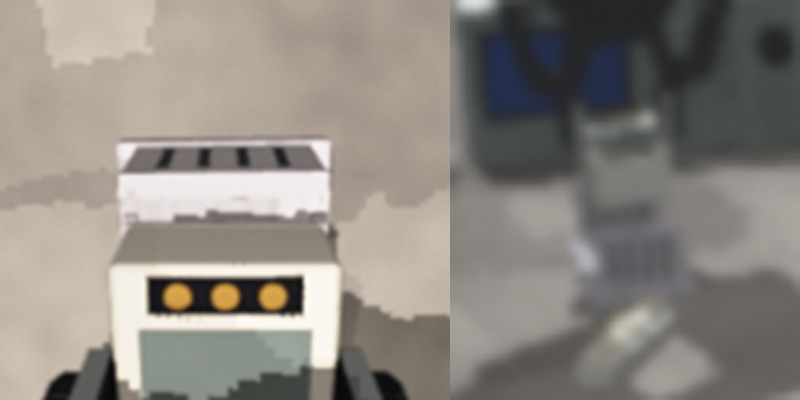

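```bash
python3 - <<'E'
from h import *
c=wload("w12")
def tl(u,v,z):
    w=np.append(wz(c,170+u/2.5-.3,100+v/2.5-.3,z),z); return np.round((c["M"].T@(w-c["p"]))[:2]*1e3,1)
print("plate outer",tl(118,172,.046),tl(331,172,.046)); z=c["p"][2]
print("drv bottom",tl(122,225,z-.1914),tl(335,225,z-.1914)," drv top",tl(111,264,z-.1614),tl(341,264,z-.1614))
E
```

```text
plate outer [-25.4 -40.6] [ 25.5 -40.6]
drv bottom [-23.3 -30.7] [ 25.2 -30.7]  drv top [-21.3 -32. ] [ 22.1 -32. ]
```

The wedge-shaped margins look right: the plate's outer face is at tool y −40.6 mm and the driver's end at −31 to −32 mm, with x centred within 1 mm. Lowering now.

Emit:
move_arm(
  moves=[
    {"gripper": 0, "x": -0.03, "y": 0, "z": 1, "roll": 0},
    {"gripper": 0, "x": 0, "y": 0, "z": 1, "roll": 0},
    {"gripper": 0, "x": 0, "y": 0, "z": 1, "roll": 0},
    {"gripper": 0, "x": 0, "y": 0, "z": 0, "roll": 0},
  ],
)

```text
time_s: 21.22
eef_pos: [0.3996, 0.2749, 0.2163]
eef_rot: [0.0, 0.999, 0.038, -0.001]
wrist_force: [0.5, -0.3, -2.1]
opening: 0.506
```

Emit:
move_arm(
  moves=[
    {"gripper": 0, "x": 0, "y": 0, "z": 0.8, "roll": 0},
    {"gripper": 0, "x": 0, "y": 0, "z": 0.6, "roll": 0},
    {"gripper": 0, "x": 0, "y": 0, "z": 0, "roll": 0},
  ],
)

```text
time_s: 21.6
eef_pos: [0.4, 0.2751, 0.2031]
eef_rot: [0.0, 0.999, 0.038, -0.001]
wrist_force: [-0.4, 0.1, -0.6]
opening: 0.505
```

Emit:
move_arm(
  moves=[
    {"gripper": 0, "x": 0, "y": 0, "z": 0.2, "roll": 0},
    {"gripper": 0, "x": 0, "y": 0, "z": 0.1, "roll": 0},
    {"gripper": 0, "x": 0, "y": 0, "z": 0, "roll": 0},
  ],
)

```text
time_s: 21.98
eef_pos: [0.4002, 0.2752, 0.2007]
eef_rot: [-0.0, 0.999, 0.038, 0.0]
wrist_force: [0.1, 0.1, -1.6]
opening: 0.505
```

Emit:
move_arm(
  moves=[
    {"gripper": 0, "x": 0, "y": 0, "z": 0.1, "roll": 0},
    {"gripper": 0, "x": 0, "y": 0, "z": 0, "roll": 0},
  ],
)

```text
time_s: 22.22
eef_pos: [0.4002, 0.2752, 0.1997]
eef_rot: [0.0, 0.999, 0.038, -0.0]
wrist_force: [-1.7, -0.4, -1.3]
opening: 0.509
```

Emit:
move_arm(
  moves=[
    {"gripper": 0, "x": 0, "y": 0, "z": 0.1, "roll": 0},
    {"gripper": 0, "x": 0, "y": 0, "z": 0, "roll": 0},
  ],
)

```text
time_s: 22.48
eef_pos: [0.4003, 0.2753, 0.1994]
eef_rot: [0.0, 0.999, 0.038, -0.0]
wrist_force: [-3.2, -1.1, 6.7]
opening: 0.506
```

Emit:
move_arm(
  moves=[
    {"gripper": 75, "x": 0, "y": 0, "z": 0, "roll": 0},
    {"gripper": 75, "x": 0, "y": 0, "z": 0, "roll": 0},
    {"gripper": 75, "x": 0, "y": 0, "z": 0, "roll": 0},
    {"gripper": 75, "x": 0, "y": 0, "z": -2, "roll": 0},
    {"gripper": 75, "x": 0, "y": 0, "z": -5, "roll": 0},
  ],
)

```text
time_s: 23.1
eef_pos: [0.3991, 0.2747, 0.2672]
eef_rot: [0.001, 0.999, 0.038, -0.003]
wrist_force: [1.0, -0.2, 0.1]
opening: 0.749
```

Emit:
move_arm(
  moves=[
    {"gripper": 75, "x": 0, "y": 5, "z": -5, "roll": 0},
    {"gripper": 75, "x": 0, "y": 3, "z": -3, "roll": 0},
    {"gripper": 75, "x": 0, "y": 0, "z": 0, "roll": 0},
    {"gripper": 75, "x": 0, "y": 0, "z": 0, "roll": 0},
  ],
)

```text
time_s: 23.6
eef_pos: [0.4056, 0.2013, 0.3423]
eef_rot: [-0.0, 0.999, 0.038, -0.0]
wrist_force: [0.1, 0.2, -0.1]
opening: 0.748
```

```bash
python3 - <<'E'
from h import *
import pickle
c=wshot("w13"); p,h,M,o=pose(); print(o["time_s"],c["p"],h,o["opening"],o["wrist_force"])
T=ctrl.camera("top"); t0=pickle.load(open("c0.pkl","rb"))["top"]
a=cv2.resize(c["img"][10:310,80:440],(480,400),interpolation=cv2.INTER_CUBIC)
u,v=map(int,proj(T,(.555,-.03,.03))); b=cv2.resize(T["img"][v-35:v+35,u-28:u+28],(320,400),interpolation=cv2.INTER_CUBIC)
save(np.hstack([a,b]),"w13b.png")
# driver: top face white corners
hsv=cv2.cvtColor(c["img"],cv2.COLOR_RGB2HSV); m=(cv2.inRange(hsv,(35,12,60),(95,255,235)))
cs,_=cv2.findContours(m[:250],0,1); k=max(cs,key=cv2.contourArea); r=cv2.minAreaRect(k); q=cv2.boxPoints(r)
print("green panel",cv2.contourArea(k),[np.round(1e3*wz(c,*x,.038),1).tolist() for x in q], np.round(1e3*wz(c,*r[0],.038),1))
d=cv2.absdiff(T["img"],t0["img"]).max(2)
for n,(x,y) in dict(meter=(380,158),carton=(502,160),lux=(290,181),standb=(244,238),terminals=(320,357),tape=(604,441),nest=(425,272)).items():
    x,y=int(x*.64),int(y*.64); print(n,int((d[y-16:y+17,x-24:x+25]>40).sum()),end="; ")
E
```

```text
23.65 [0.40561095 0.20129591 0.34226171] 4.398086070319834 0.7537434431818926 [-1.28705445  0.06677953 -0.03987432]
green panel 1282.5 [[382.6, 291.4], [415.1, 293.9], [417.9, 259.8], [385.0, 257.3]] [400.1 275.5]
meter 0; carton 0; lux 0; standb 0; terminals 778; tape 0; nest 353;
```

Driver's panel centre is (400.1, 275.5) mm with heading 4.4°, which matches the stand. The picture limit is reached, so the remaining checks are numeric. I'll move the arm off first so it doesn't cover the terminals.

Emit:
move_arm(
  moves=[
    {"gripper": 75, "x": -2, "y": 5, "z": -2, "roll": 0},
    {"gripper": 75, "x": -2, "y": 5, "z": -2, "roll": 0},
    {"gripper": 75, "x": 0, "y": 5, "z": 0, "roll": 0},
    {"gripper": 75, "x": 0, "y": 0, "z": 0, "roll": 0},
    {"gripper": 75, "x": 0, "y": 0, "z": 0, "roll": 0},
  ],
)

```text
time_s: 24.32
eef_pos: [0.3774, 0.0491, 0.382]
eef_rot: [-0.001, 0.999, 0.038, -0.001]
wrist_force: [-0.2, 0.3, -0.6]
opening: 0.751
```

```bash
python3 - <<'E'
from h import *
import pickle
T=ctrl.camera("top"); t0=pickle.load(open("c0.pkl","rb"))["top"]
p,h,M,o=pose(); print(o["time_s"],p)
hsv=cv2.cvtColor(T["img"],cv2.COLOR_RGB2HSV)
u,v=map(int,proj(T,(.575,-.035,.038)))
m=((hsv[...,0]<22)&(hsv[...,1]>95)&(hsv[...,2]>60)).astype(np.uint8); b=np.zeros_like(m); b[v-20:v+20,u-45:u+45]=1
y,x=np.where(m*b); i,j=x.argmin(),x.argmax()
print("wedge nose/butt world",np.round(1e3*onz(T,x[i],y[i],.038)[:2]),np.round(1e3*onz(T,x[j],y[j],.038)[:2]),"expect nose",np.round([533.6+44.5+.059*66,-31.6-2.7+66]),"butt",np.round([578.1-.059*74,-34.3-74]))
# terminals before/after: white blob centroid near its place
for n,I in(("before",t0["img"]),("after",T["img"])):
    r=I[212:246,188:222]; k=(r.min(2)>150); yy,xx=np.where(k); print("terminals",n,k.sum(),xx.mean(),yy.mean())
d=cv2.absdiff(T["img"],t0["img"]).max(2); print("screwdriver diff",int((d[255:285,110:175]>40).sum()))
# stand/driver: green panel in top view
for n,c,z,src in(("top",T,.038,T["img"]),):
    g=cv2.inRange(cv2.cvtColor(src,cv2.COLOR_RGB2HSV),(35,12,60),(95,255,235)); uu,vv=map(int,proj(T,(.40,.275,.038))); q=np.zeros_like(g); q[vv-12:vv+13,uu-12:uu+13]=g[vv-12:vv+13,uu-12:uu+13]
    a,b2=np.where(q); print("panel top-cam",len(a),np.round(1e3*onz(T,b2.mean(),a.mean(),.038)))
# panel sizes for level check: nest (w7, z .046) vs stand (w13, z .038)
for f,z,box in(("w7",.046,(60,190,150,240)),("w13",.038,(0,190,150,350))):
    c=wload(f); g=cv2.inRange(cv2.cvtColor(c["img"],cv2.COLOR_RGB2HSV),(35,12,60),(95,255,235)); q=np.zeros_like(g); q[box[0]:box[1],box[2]:box[3]]=g[box[0]:box[1],box[2]:box[3]]
    k=max(cv2.findContours(q,0,1)[0],key=cv2.contourArea); P=np.array([wz(c,*x,z)*1e3 for x in k[:,0]],np.float32); print(f,"panel mm",np.round(cv2.minAreaRect(P),1) if 0 else cv2.minAreaRect(P))
E
```

```text
24.375 [0.37735319 0.04955679 0.38203455]
wedge nose/butt world [573.   8.] [ 580. -106.] expect nose [582.  32.] butt [ 574. -108.]
terminals before 172 15.05813953488372 17.174418604651162
terminals after 16 5.625 11.6875
screwdriver diff 736
panel top-cam 153 [400. 276.  38.]
w7 panel mm ((528.5619506835938, -46.27444076538086), (0.7446387410163879, 0.7776419520378113), 83.97004699707031)
w13 panel mm ((400.1856994628906, 275.5374450683594), (32.928199768066406, 34.24700164794922), 4.367312908172607)
```

Wedge butt and driver check out. The terminals reading looks like it's affected by the arm's shadow, so I'll check that strip in the wrist view against the earlier shot and the wedge nose likewise.

```bash
python3 - <<'E'
from h import *
wshot("w14")
c0=wload("w10"); e=[1e3*wz(c0,60+u/2,10+v/2,.02) for u,v in((348,322),(386,350))]; print("w10 far end corners",np.round(e,0).tolist())
c=wload("w14"); hsv=cv2.cvtColor(c["img"],cv2.COLOR_RGB2HSV)
pts=[wproj(c,(*(x/1e3),.02)) for x in e]; print("expected px",np.round(pts).tolist())
u,v=np.mean(pts,0).astype(int); U0,V0=max(u-50,0),max(v-40,0); im=c["img"][V0:v+70,U0:u+50]
for t in(140,185):
    k=((im.min(2)>t)&(im.max(2)-im.min(2)<45)).astype(np.uint8); cs=sorted(cv2.findContours(k,0,1)[0],key=cv2.contourArea)[-2:]
    for q in cs:
        r=cv2.minAreaRect(q+np.array([U0,V0])); print(t,cv2.contourArea(q),[np.round(1e3*wz(c,*x,.02)).tolist() for x in cv2.boxPoints(r)])
T0=np.load; import pickle; t=pickle.load(open("c0.pkl","rb"))["top"]
for x in((303,347),(309,342),(339,364),(333,372)): print("top0 strip",np.round(1e3*onz(t,x[0]*.64,x[1]*.64,.02)[:2]))
E
```

```text
w10 far end corners [[403.0, 209.0], [421.0, 194.0]]
expected px [[295.0, 36.0], [310.0, 51.0]]
140 10791.0 [[353.0, 244.0], [465.0, 260.0], [474.0, 130.0], [363.0, 119.0]]
185 1281.0 [[360.0, 144.0], [401.0, 207.0], [420.0, 194.0], [379.0, 131.0]]
185 1772.0 [[372.0, 246.0], [465.0, 260.0], [474.0, 130.0], [382.0, 120.0]]
top0 strip [409. 197.]
top0 strip [419. 186.]
top0 strip [378. 129.]
top0 strip [363. 140.]
```

The terminal strip is where it was, within 2 mm. Handing in.

```bash
python3 - <<'E'
from h import *
print(ctrl.hand_in(), ctrl.get_obs()["time_s"])
E
```

```text
the job is handed in; nothing more can be done
the job is handed in; nothing more can be done
```

The driver is in the empty stand, and the wedge is still in the nest holding the catch open. The job was handed in at about 24.5 s of the 72 s allowed.

I pushed the wedge into the gap and let go. I then lifted the driver out by its ends, set it on the mat, re-gripped it by its long sides and lowered it into the stand until it touched the floor.

**Last checks**
- **Driver:** the wrist and top cameras both put its centre at about (400, 276) mm, with a heading of 4.4°. The stand's centre measured about (401–402, 275) mm and its heading about 4°, well inside the 3 mm play. Contact came at the predicted floor height with about 7 N.
- **Wedge:** right after release its origin was 4 mm short of the gap's middle, mid-window, with the catch nose clear of the driver. The lift-out showed no force against the catch.
- **Other things:** no change showed in the top view at the meter, carton, light-meter head, tape or full stand. The terminal strip is within 2 mm of where it was.

**Checks that failed or disagreed**
- The last top view confirmed only the wedge's butt (−106 mm against −108 expected). The colour mask lost the darker nose, so its final position rests on the earlier wrist view.
- The top-view comparison flagged the terminals and the screwdriver, which I put down to the arm and its shadow. The wrist view cleared the terminals. The screwdriver was not rechecked, though the arm never went near it.
- The picture limit was reached, so the seated driver was checked by numbers only.

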